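# Reset the ratcheted grind dial of a coffee sample grinder

## Robot

A 6-joint arm with a two-finger parallel gripper is mounted at the origin on the work surface. World frame = base frame: x ahead of the robot, y to its left, z up, the work surface at z = 0. Lengths are in m, angles in rad, forces in N, time in s.
With the tool pointing down it reaches from about 0.25 to 0.725 m from the base axis. Payload 4 kg.
Tool frame: the origin (TCP) lies on the centre line of the jaws, within the pads' length; the fingertips stand 25 mm ahead of it and the grasp point (between the pads) lies 6 mm ahead of it; z points along the fingers, x is the direction in which the jaws open and shut, and the axes are right-handed (so a half turn about z gives the same grasp; the last joint's range is limited). The gripper opens to 85 mm and grips with 20 to 120 N. Pads are 22 mm wide; open, the fingers measure 114 mm over their backs; the gripper's body (76 mm by 85 mm) begins 54 mm behind the grasp point. The pads swing forward as they close: fully open they stand 13 mm farther back than shut.
Start: joints at [-1.323, 0.241, 0.005, 1.335, 0, 1.571], TCP at [0.123, -0.485, 0.256] pointing down, gripper open.
Joint ranges: [-2.72, 2.72], [-1.05, 1.87], [-1.09, 1.28], [-1.99, 2.15], [-1.42, 1.44], [-3.14, 3.14]. Speed limits (rad/s): [2.79, 2.79, 3.14, 3.14, 3.14, 3.14].

## Interface

Orientations are given as a unit quaternion [x, y, z, w].
In Python, from workcell import bot, imaging, order gives the robot as it stands.
- The arm moves only by the tool carry_out, never from a script. Its argument "moves" is a list of rows, each a list of 5 numbers: the shift along the tool's x, y, z scaled (see below), then the turn about the tool's z scaled (see below), then the opening, from -1 (shut) to 1 (fully open). In form: [[tx, ty, tz, roll, hand], ...]. A call has 1 to 20 rows; each row is the pose to reach, as a shift and turn from the pose commanded when the call began, along the tool's axes at that moment; what a row does not reach only later rows make up. The controller multiplies each number of a shift by 0.1 m and each number of a turn by 90 degrees. A row lasts 1/10 s, in which the tool goes at most 50 mm and 8.59 degrees, less where a joint would pass 70% of its speed; a pose out of reach is approached as far as the arm can. A call with a number of a shift or a turn outside -1 to 1 is refused whole. A call with a gripper value outside its range is refused whole. The fingers move at their own pace and stop on an object; the grip force is fixed at half the most. Time passes only in rows, so rows that repeat a pose let the fingers close. It gives the time, the measured TCP pose, the force and the opening at its end, in the units of the state.
- bot.get_obs(): the state, without advancing time (a new reading comes with each control period).
- imaging.camera(name): name is "side" or "top"; returns the picture (420x560x3 uint8, red, green, blue); there is no depth.
- imaging.camera_model(name): a dict with "fovy" (degrees; the focal length in pixels is half the picture's height over the tangent of half this angle, whatever the lens; pixels are square), "cx", "cy" (the principal point, pixels), "eye" and "rotation" of the camera in the world. Camera axes: x right, y up, looking along -z (the intrinsics and any distortion apply to the point x, -y, -z); pixel columns grow to the right and rows downward; lengths in m; the calibration is good to about 2 mm. A picture is of the moment at which its call begins. camera_model takes no time and is no camera call.
- order.job_done(): hands the job in, once; it reports no verdict.
The state is a dict: "clock": time; "joint_pos": joint angles; "joint_vel": joint speeds; "tau": joint torques, N m; "eef_pos": TCP position; "tool_rot": TCP orientation; "ft_force": force on the tool from outside, world axes, zero at the start; "ft_torque": the same for the moment, N m; "grip_width": finger opening in m.
Only numpy, scipy, OpenCV 4.12 (cv2) and the standard library are available. Lean on these libraries where they do the work, as an engineer would, in place of code of your own. Each camera call takes 0.05 s, during which the arm holds its last target.

## Task

Set the sample grinder's grind dial to its ball-headed brass marker. First stand the tin that was left on the grinder's deck, in the way of the pawl, in the middle of the round wooden dish. Then throw the pawl back, turn the dial anticlockwise right back to its stop (never force it back against the pawl), drop the pawl in again, and advance the dial clockwise one click at a time, letting the pawl drop home and pausing a moment at each, until its pointer faces the marker; leave the pawl in the teeth and everything else where it is.

Things in the scene. Friction and masses are not known exactly. Their poses are not given: they have to be found in the camera images.
- grinder: Green bench grinder, fixed: box 240 (x) x 420 (y) x 90 mm high with a flat metal deck; origin at the centre of its underside; its -x side faces the robot. A hopper tower (grinder x -85 to 65, y -226 to -100 mm, 278 mm high) stands on its -y end. The dial's vertical axis is at x 0, y +20 mm of this frame, the pawl on the dial's +y side.
- dial (a joint): Dial angle, rad: 0 at the anticlockwise stop, growing clockwise seen from above, to 2.6. Steel disc 128 mm across, 16 saw teeth on top near the rim; click k falls just before k x 0.393 rad. Pawl in: it turns clockwise only and slips back at most 0.05 rad short of k x 0.393; forcing it back (over 40 N on the pawl, 2 N m) fails. Pawl out: it turns both ways and stays where left, friction 0.06 N m.
- knob_grip (a point): Point on the dial's axis at gripping height, 134 mm above the table: in the middle of the dial's black bar grip, 24 mm thick, 70 mm long, from 108 to 152 mm above the table. The bar lies along the line from the axis to the pointer and turns with the dial. Tooth crests reach 108 mm above the table.
- pointer (a point): Outer end of the dial's pointer nose, a small black block, 10 mm wide, on the disc's rim 72 mm from the axis; it turns with the dial. A bright line on the bar's top lies on the same side.
- pawl (a joint): Pawl angle, rad: 0 with its blade down at the bottom of a tooth gap (up to 0.14 while it rides over a tooth), 1.4 thrown fully back against its stop. Weighted by gravity only, light: it falls in from below about 0.6 and stays thrown back from above about 0.9. Thrown back means over 1.0.
- pawl_grip (a point): Middle of the pawl's dark barrel grip, 18 mm in diameter, 22 mm long, parallel to the hinge pin (grinder's x); easily pinched by its two ends. Moves on a circle of radius 36.8 mm about the hinge: with the pawl down it is 14 mm on the dial's side of the hinge and 34 mm above it; thrown fully back, 31 mm beyond the hinge and 20 mm above it.
- pawl_hinge (a point): Middle of the pawl's hinge pin, 95 mm from the dial's axis towards the grinder's +y, 116 mm above the table; the pin is along the grinder's x axis. Hinge cheeks stand at 13 to 19 mm either side, up to 5 mm above the pin.
- mark: The marker: fixed upright brass pin with a ball head, 30 mm high, 13 mm across the ball, standing on the deck 80 mm from the dial's axis, 8 mm outside the pointer's path. It is in one of three places, 2, 3 or 4 clicks from the stop; when the dial is at that click the pointer faces it. Origin at its foot.
- stud_a: Low flat brass stud, 10 mm across, 5 mm high, fixed, at another of the three places; not the marker.
- stud_b: Low flat brass stud like stud_a at the remaining place; not the marker.
- tin: The closed plain metal sample tin that stands on the grinder's deck beyond the pawl; cylinder 54 mm in diameter, 75 mm high, about 0.16 kg. Origin at the centre of its underside.
- dish: Round wooden dish, fixed on the table on the grinder's +y side, 130 mm across, 10 mm high rim, floor 4 mm above the table, about 114 mm wide inside; origin at the centre of its underside.
- tin2: A like tin standing on the table, 54 x 75 mm: leave alone.
- jar: Jar of amber glass with a metal cap, 72 mm in diameter, 110 mm high, standing on the table: leave alone.
- bowl: White china bowl, 90 mm across, 60 mm high: leave alone.
- meter: Grey and blue hand moisture meter, a box 65 x 120 x 28 mm lying on the table: leave alone.
- brush: Small brush 150 mm long lying on the deck on the robot's side of the dial, handle along the grinder's y: leave alone.
- boat: Blue plastic sample tray about 145 x 205 x 35 mm on the table behind the grinder: leave alone.
There are look-alikes about, which are no part of the job. What is shaped like the tin but turquoise is not meant.

How it is judged:
By the outcome, as a careful person would: the job done as asked, in the order asked, and still so for the second after the job is handed in, with the robot touching nothing.
It also fails if it takes over 72 s, if anything falls off the work surface, if the arm or the gripper's body presses on something with over 40 N, if the wrist force passes 120 N, or if a joint passes its speed limit or range.

## Working session

There is one attempt and no reset: what is moved stays moved. The work goes in short steps, Python scripts to look and compute and a tool call to move; the robot and the scene stay as the last step left them, time stands still between calls to the robot, and variables do not carry over. Pictures are saved under pics/ and viewed, and the job is handed in when it is done.

Besides the shell and the picture viewer there is one more tool, called after "Call:" by a JSON object that holds its "name" and its "arguments". carry_out: Moves the arm, as the interface text tells. Its arguments: {"type":"object","properties":{"moves":{"type":"array","items":{"type":"array","items":{"type":"number","minimum":-1,"maximum":1}}}},"required":["moves"]}

```bash
ls; mkdir -p pics
python3 - <<'E'
from workcell import bot, imaging, order
import cv2
o=bot.get_obs()
for k,v in o.items(): print(k,v)
for n in ("side","top"):
    print(n,imaging.camera_model(n))
    cv2.imwrite(f"pics/{n}0.png",imaging.camera(n)[:,:,::-1])
E
```

```text
pics
clock 0.0
joint_pos [-1.32299850e+00  2.41412932e-01  3.71595443e-03  1.33521372e+00
  4.67624231e-06  1.57079933e+00]
joint_vel [ 1.32712670e-05 -1.20866441e-03  3.80725484e-05  1.23293921e-03
  1.67838752e-03  7.04192897e-04]
tau [-9.22403124e-04 -3.72313571e+01  2.52410996e+01  1.67678506e-02
 -1.02178394e-04  2.47338470e-06]
eef_pos [ 0.12249158 -0.48415594  0.25540978]
tool_rot [ 7.89070764e-01 -6.14301401e-01 -8.32758843e-04 -6.51272212e-04]
ft_force [-0.25517885 -0.57726296  0.31750944]
ft_torque [ 0.0273218  -0.03121328  0.0658113 ]
grip_width 0.08539162029988635
side {'fovy': 43.339663251464884, 'cx': 287.804571642245, 'cy': 211.10297430476152, 'eye': array([0.42411558, 1.11382791, 1.04603704]), 'rotation': array([-0.01541968,  0.43212123,  0.89990648, -0.05658445])}
top {'fovy': 47.281047475391745, 'cx': 285.26663671495254, 'cy': 216.1554599097003, 'eye': array([ 0.45624102, -0.03106147,  1.3794324 ]), 'rotation': array([ 0.01539028, -0.02522471, -0.69828997,  0.71520484])}
```

View pics/side0.png

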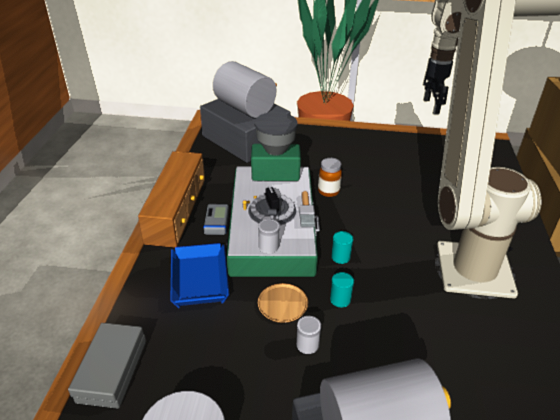

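View pics/top0.png

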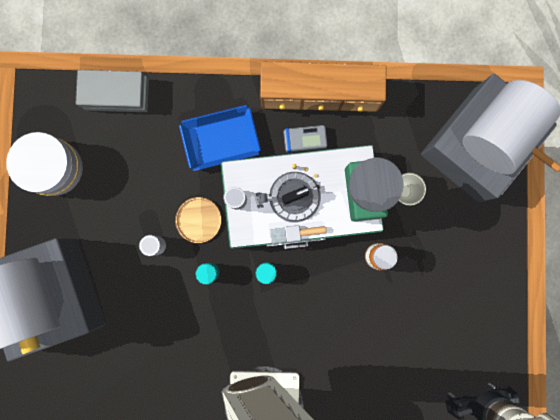

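```bash
cat > h.py <<'E'
import numpy as np, cv2
from scipy.spatial.transform import Rotation as R
from workcell import bot, imaging, order
def mdl(n):
    m=imaging.camera_model(n); f=210/np.tan(np.radians(m['fovy']/2)); return f,m['cx'],m['cy'],np.array(m['eye']),R.from_quat(m['rotation']).as_matrix()
def ray(n,u,v):
    f,cx,cy,e,Rm=mdl(n); d=Rm@np.array([(u-cx)/f,-(v-cy)/f,-1]); return e,d
def plane(n,u,v,z):
    e,d=ray(n,u,v); return e+d*(z-e[2])/d[2]
def proj(n,p):
    f,cx,cy,e,Rm=mdl(n); c=Rm.T@(np.asarray(p)-e); return np.array([cx+f*c[0]/-c[2], cy-f*c[1]/-c[2]])
def tri(u1,u2):
    (e1,d1),(e2,d2)=ray('side',*u1),ray('top',*u2)
    A=np.stack([d1,-d2],1); t=np.linalg.lstsq(A,e2-e1,rcond=None)[0]
    a,b=e1+t[0]*d1,e2+t[1]*d2; return (a+b)/2,np.linalg.norm(a-b)
def crop(img,x0,y0,x1,y1,s,fn):
    cv2.imwrite(fn,cv2.resize(img[y0:y1,x0:x1,::-1],None,fx=s,fy=s,interpolation=cv2.INTER_CUBIC))
E
python3 - <<'E'
import cv2
a=cv2.imread('pics/top0.png'); 
cv2.imwrite('pics/top0c.png',cv2.resize(a[140:255,165:395],None,fx=3.4,fy=3.4,interpolation=cv2.INTER_CUBIC))
a=cv2.imread('pics/side0.png'); 
cv2.imwrite('pics/side0c.png',cv2.resize(a[160:285,220:335],None,fx=4.8,fy=4.8,interpolation=cv2.INTER_CUBIC))
E
```

```text
(no output)
```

View pics/top0c.png

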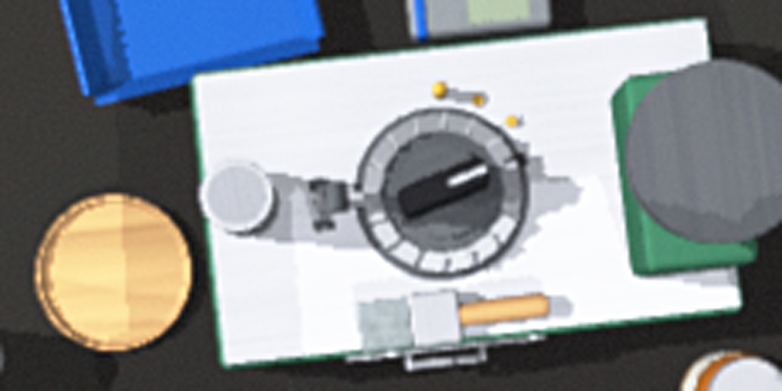

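View pics/side0c.png

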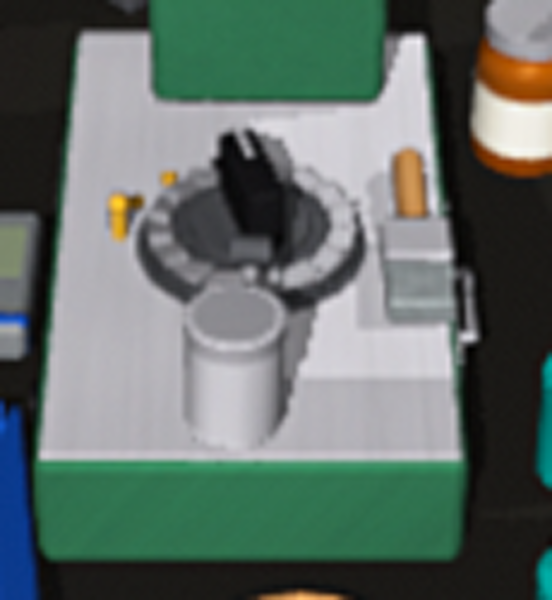

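```bash
cat > m.py <<'E'
from h import *
im=cv2.imread('pics/top0.png')
hsv=cv2.cvtColor(im,cv2.COLOR_BGR2HSV)
H,S,V=hsv[...,0],hsv[...,1],hsv[...,2]
# deck incl green: outer boundary
box=np.zeros(H.shape,bool); box[145:250,218:388]=1
gr=((H>50)&(H<95)&(S>80)&(V>40))
deck=(V>120)&(S<45)
m=((gr|deck)&box).astype(np.uint8)
n,l,st,c=cv2.connectedComponentsWithStats(m); k=1+np.argmax(st[1:,4]); m=(l==k)
def line(pts):
    pts=np.array(pts,float)
    for _ in range(3):
        vx,vy,x0,y0=cv2.fitLine(pts.astype(np.float32),cv2.DIST_HUBER,0,.01,.01).ravel()
        r=abs((pts[:,0]-x0)*vy-(pts[:,1]-y0)*vx); pts=pts[r<1.2]
    return np.array([vx,vy,x0,y0]),len(pts)
top=[(u,np.where(m[:,u])[0].min()-.5) for u in range(230,345)]
bot_=[(u,np.where(m[:,u])[0].max()+.5) for u in list(range(232,260))+list(range(330,378))]
left=[(np.where(m[v])[0].min()-.5,v) for v in list(range(168,188))+list(range(215,243))]
L={}
for nme,p in dict(top=top,bot=bot_,left=left).items():
    L[nme],nn=line(p); print(nme,L[nme],nn)
def inter(a,b):
    A=np.array([[a[0],-b[0]],[a[1],-b[1]]]); t=np.linalg.solve(A,[b[2]-a[2],b[3]-a[3]]); return a[2:]+t[0]*a[:2]
ul,ll=inter(L['top'],L['left']),inter(L['bot'],L['left'])
P1,P2=plane('top',*ul,.09),plane('top',*ll,.09); print('corners +x+y',P1,'-x+y',P2,np.linalg.norm(P1-P2))
d=[]
for nme in('top','bot'):
    a=L[nme]; q1=plane('top',*(a[2:]-50*a[:2]),.09);q2=plane('top',*(a[2:]+50*a[:2]),.09); w=q1-q2; w*=np.sign(w[1]); d.append(np.degrees(np.arctan2(-w[0],w[1])))
w=P1-P2; print('yaws',d,np.degrees(np.arctan2(w[1],w[0])))
yaw=np.radians(np.mean(d)); ex=np.array([np.cos(yaw),np.sin(yaw)]); ey=np.array([-ex[1],ex[0]])
mid=(P1+P2)[:2]/2; ctr=mid-.21*ey; print('grinder',ctr,'yaw',np.degrees(yaw),'dial',ctr+.02*ey)
# dish
def blob(mask,z):
    mask=mask.astype(np.uint8); cs,_=cv2.findContours(mask,cv2.RETR_EXTERNAL,cv2.CHAIN_APPROX_NONE); c=max(cs,key=cv2.contourArea)
    h=cv2.convexHull(c); (u,v),(a,b),_=cv2.fitEllipse(h); p=plane('top',u,v,z); f,_,_,e,_=mdl('top'); print((u,v),'diam mm',[round(1000*(x+1)*(e[2]-z)/f,1) for x in(a,b)],p); return p
bx=np.zeros(H.shape,bool); bx[190:250,170:222]=1
blob((H>5)&(H<28)&(S>70)&(V>50)&bx,.010)
E
python3 m.py
```

```text
top [ 9.9424380e-01 -1.0714106e-01  2.8410001e+02  1.5460001e+02] 96
bot [ 9.9384630e-01 -1.1076779e-01  3.1371054e+02  2.3950000e+02] 76
left [1.0632047e-01 9.9433190e-01 2.2452127e+02 2.0676596e+02] 47
corners +x+y [0.67420736 0.1326922  0.09      ] -x+y [0.43905367 0.1003391  0.09      ] 0.23736887234239748
yaws [np.float64(7.707253662855229), np.float64(7.69828902008612)] 7.83373045777384
grinder [ 0.58477768 -0.09158946] yaw 7.702771341470674 dial [ 0.582097   -0.07176993]
(197.90623474121094, 219.72637939453125) diam mm [np.float64(136.2), np.float64(137.6)] [0.51896682 0.19956146 0.01      ]
```

```bash
cat > ov.py <<'E'
from h import *
yaw=np.radians(7.72); G=np.array([.5848,-.0916])
ex=np.array([np.cos(yaw),np.sin(yaw)]); ey=np.array([-ex[1],ex[0]])
def W(x,y,z): return np.r_[G+x*ex+y*ey,z]
if __name__=='__main__':
  D=W(0,.02,0); print('dial',D,'hinge',W(0,.115,.116),'grip down',W(0,.101,.15),'grip back',W(0,.146,.136))
  for n,(x0,y0,x1,y1),s in (('top',(165,140,395,255),3.4),('side',(220,160,335,285),4.8)):
    a=cv2.imread(f'pics/{n}0.png'); b=cv2.resize(a[y0:y1,x0:x1],None,fx=s,fy=s,interpolation=cv2.INTER_CUBIC)
    def dot(p,c): 
        q=(proj(n,p)+.5-[x0,y0])*s; cv2.circle(b,tuple(int(round(t)) for t in q),2,c,-1)
    for t in np.linspace(0,2*np.pi,60): dot(W(.064*np.cos(t),.02+.064*np.sin(t),.1),(0,0,255))
    dot(W(0,.02,.152),(0,255,255)); dot(W(0,.115,.116),(255,0,255)); dot(W(0,.101,.15),(0,255,0))
    for sx in(-.12,.12):
        for y in (-.21,0,.21): dot(W(sx,y,.09),(255,0,0))
    cv2.imwrite(f'pics/{n}ov.png',b)
  im=cv2.imread('pics/top0.png'); g=cv2.GaussianBlur(im,(3,3),0)
  hsv=cv2.cvtColor(im,cv2.COLOR_BGR2HSV)
  # brass
  for n in('top','side'):
    h=cv2.cvtColor(cv2.imread(f'pics/{n}0.png'),cv2.COLOR_BGR2HSV); m=((h[...,0]>15)&(h[...,0]<32)&(h[...,1]>110)&(h[...,2]>90))
    bx=np.zeros(m.shape,bool)
    if n=='top': bx[155:185,285:325]=1
    else: bx[185:225,235:265]=1
    _,_,st,c=cv2.connectedComponentsWithStats((m&bx).astype(np.uint8)); print(n,st[1:,4],c[1:])
    if n=='top':
      for q,z in zip(c[1:],(.113,.095,.095)):
        p=plane('top',*q,z)[:2]-D[:2]; print(np.hypot(*p),'cw angle from +y(grinder):',np.degrees(np.arctan2(p@ex,p@ey)))
  q=plane('top',165+515/3.4-.5,140+160/3.4-.5,.1)[:2]-D[:2]; print('pointer',np.hypot(*q),np.degrees(np.arctan2(q@ex,q@ey)))
E
python3 ov.py
```

```text
dial [ 0.58211336 -0.07178127  0.        ] hinge [0.56935181 0.02235768 0.116     ] grip down [0.57123246 0.00848457 0.15      ] grip back [0.56518751 0.05307671 0.136     ]
top [11  8  7] [[294.         166.        ]
 [305.125      168.875     ]
 [315.         175.28571429]]
0.08147804850629828 cw angle from +y(grinder): 95.00213135662216
0.0818276403636518 cw angle from +y(grinder): 116.88441402980312
0.0810617991626324 cw angle from +y(grinder): 139.3775925091849
side [ 7 39] [[255.         196.71428571]
 [245.         204.17948718]]
pointer 0.06391961493507155 160.2755545275397
```

Run:
```python
import cv2,numpy as np
a=cv2.imread('pics/topov.png'); b=cv2.imread('pics/sideov.png'); b=b[100:491]
c=np.zeros((391*1,a.shape[1]+0,3),np.uint8); cv2.imwrite('pics/ov1.png',a); cv2.imwrite('pics/ov2.png',b)
```

```text
(no output)
```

View pics/ov1.png

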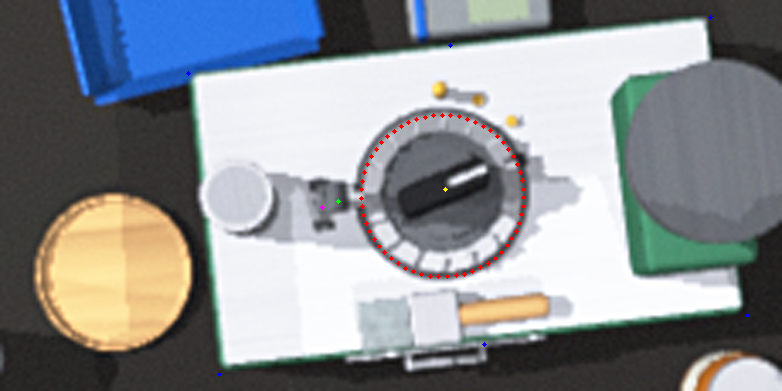

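View pics/ov2.png

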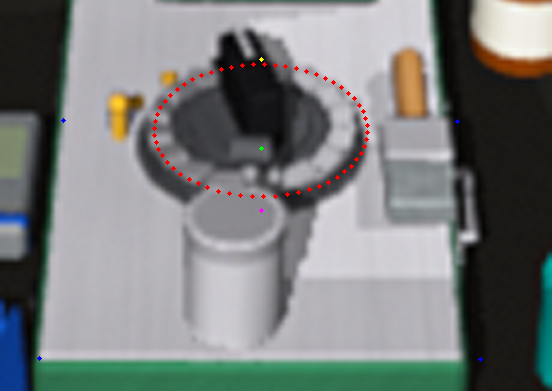

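```bash
cat > t.py <<'E'
from ov import *
from scipy.optimize import least_squares
from scipy.ndimage import map_coordinates
im=cv2.cvtColor(cv2.imread('pics/top0.png'),cv2.COLOR_BGR2GRAY).astype(float)
def rim(c0,r0,r1,angs,sign):
    pts=[]
    for t in angs:
        r=np.arange(r0,r1,.1); p=map_coordinates(im,[c0[1]+r*np.sin(t),c0[0]+r*np.cos(t)],order=1); g=np.gradient(np.convolve(np.pad(p,5,'edge'),np.ones(11)/11,'valid'))*sign
        k=np.argmax(g); pts.append((c0[0]+r[k]*np.cos(t),c0[1]+r[k]*np.sin(t)))
    return np.array(pts)
def fit(pts):
    s=least_squares(lambda q:np.hypot(pts[:,0]-q[0],pts[:,1]-q[1])-q[2],[*pts.mean(0),20],loss='soft_l1',f_scale=.3); return s.x,np.sqrt(np.mean(s.fun**2))
dg=np.radians
c,e=fit(rim((295,196.3),21,29,dg(np.r_[np.arange(200,325,4),np.arange(95,160,4)]),1)); print('disc px',c,e,plane('top',c[0],c[1],.1),'r',c[2]*(1.379-.1)/480)
c,e=fit(rim((234.5,197),7,14,dg(np.r_[np.arange(110,250,5)]),-1)); print('tin px',c,e,plane('top',c[0],c[1],.165),'r',c[2]*(1.379-.165)/480)
c,e=fit(rim((198,219.7),18,29,dg(np.arange(0,360,5)),-1)); print('dish px',c,e,plane('top',c[0],c[1],.01),'r',c[2]*(1.379-.01)/480)
E
python3 t.py
python3 - <<'E'
import cv2
a=cv2.imread('pics/top0.png')
cv2.imwrite('pics/tinc.png',cv2.resize(a[175:225,215:275],None,fx=10,fy=10,interpolation=cv2.INTER_CUBIC))
E
```

```text
disc px [294.52654666 196.41501454  25.53023358] 0.24145066644523774 [ 0.58358748 -0.07155128  0.1       ] r 0.06802743488622018
tin px [240.47763166 196.58830084  17.13462439] 1.1137309829202624 [0.57325173 0.06769957 0.165     ] r 0.04333632085150185
dish px [197.85315947 219.68808455  22.88311065] 0.4881932736475829 [0.51907241 0.19971604 0.01      ] r 0.06526453848771255
```

View pics/tinc.png

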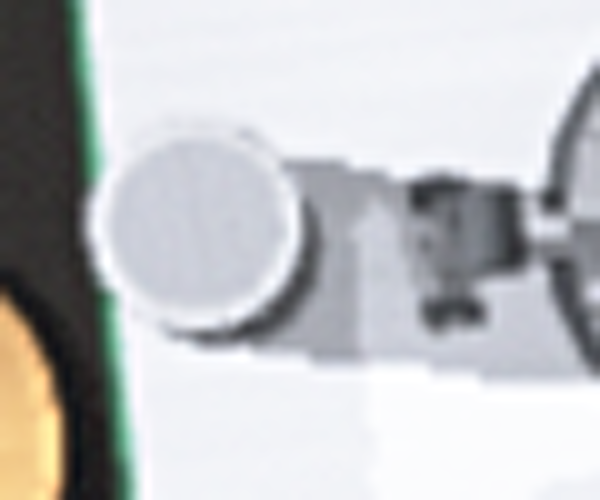

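```bash
cat >> h.py <<'E'
def pose():
    o=bot.get_obs(); Rm=R.from_quat(o['tool_rot']).as_matrix(); return o['clock'],np.array(o['eef_pos']),Rm,np.degrees(np.arctan2(Rm[1,0],Rm[0,0])),o
def plan(*tgts,start=None):
    """each tgt=(x,y,z,yawdeg) TCP; prints numbers for successive calls' (all from one start pose)"""
    t,p,Rm,yw,o=pose()
    print('t %.2f'%t,'p',p.round(4),'yaw %.2f'%yw,'w %.4f'%o['grip_width'],'F',np.round(o['ft_force'],1),'j',np.round(o['joint_pos'],2))
    for x,y,z,a in tgts:
        d=Rm.T@(np.array([x,y,z])-p); r=-((a-yw+180)%360-180); print('  ',(d/.1).round(3),'roll',round(r/90,3))
E
python3 - <<'E'
from h import *
p=plane('top',234.1,197.4,.165); print(p); print(tri((268.4,225.3),(234.1,197.4)))
print(plane('side',268.4,225.3,.165))
print('dish side', )
yaw=np.radians(7.7); ex=np.array([np.cos(yaw),np.sin(yaw)]); ey=np.array([-ex[1],ex[0]])
D=np.array([.5840,-.0716]); print('hinge',D+.095*ey, 'tin rel',(p[:2]-D)@ex,(p[:2]-D)@ey)
a=cv2.imread('pics/side0.png'); h=cv2.cvtColor(a,cv2.COLOR_BGR2HSV); m=((h[...,0]>5)&(h[...,0]<28)&(h[...,1]>70)&(h[...,2]>60)); m[:280]=0;m[325:]=0;m[:,:250]=0;m[:,315:]=0
cs,_=cv2.findContours(m.astype(np.uint8),0,1); c=max(cs,key=cv2.contourArea); e=cv2.fitEllipse(cv2.convexHull(c)); print(e, plane('side',*e[0],.006))
plan((.36,-.2,.30,7.7))
E
```

```text
[0.57078139 0.08379821 0.165     ]
(array([0.57306363, 0.08416618, 0.1626243 ]), np.float64(0.004105724926000302))
[0.57473131 0.08682163 0.165     ]
dish side
hinge [0.57127131 0.0225434 ] tin rel 0.007721795008835712 0.15576812118808167
((282.34625244140625, 302.5025939941406), (39.62794876098633, 50.737239837646484), 90.59687042236328) [0.52196414 0.20159787 0.006     ]
t 0.10 p [ 0.1225 -0.4842  0.2555] yaw -75.80 w 0.0854 F [0.3 0.3 0.8] j [-1.32  0.24  0.    1.34  0.    1.57]
   [-2.174 -3.    -0.441] roll -0.928
```

Call:
{"name": "carry_out", "arguments": {"moves": [[-0.3,-0.4,-0.2,0,1],[-0.72,-1,-0.4,0,1],[-0.72,-1,-0.4,0,1],[-0.72,-1,-0.4,0,1]]}}

```text
clock: 0.5
eef_pos: [0.2037, -0.3885, 0.2975]
tool_rot: [0.79, -0.612, 0.001, -0.0]
ft_force: [-0.2, 0.4, 0.0]
grip_width: 0.0855
```

Call:
{"name": "carry_out", "arguments": {"moves": [[-0.3,-0.4,0,0,1],[-0.72,-1,0,0,1],[-0.72,-1,0,0,1],[-0.72,-1,0,0,1]]}}

```text
clock: 0.9
eef_pos: [0.2821, -0.2946, 0.2958]
tool_rot: [0.79, -0.613, -0.0, -0.0]
ft_force: [-1.3, 0.7, 0.2]
grip_width: 0.0856
```

Call:
{"name": "carry_out", "arguments": {"moves": [[-0.3,-0.4,0,-0.09,1],[-0.72,-1,0,-0.18,1],[-0.72,-1,0,-0.27,1],[-0.72,-1,0,-0.36,1],[-0.72,-1,0,-0.45,1],[-0.72,-1,0,-0.54,1],[-0.72,-1,0,-0.63,1],[-0.72,-1,0,-0.72,1],[-0.72,-1,0,-0.81,1],[-0.72,-1,0,-0.9,1],[-0.72,-1,0,-0.928,1],[-0.72,-1,0,-0.928,1]]}}

```text
clock: 2.1
eef_pos: [0.36, -0.2029, 0.2958]
tool_rot: [0.998, 0.066, -0.001, -0.0]
ft_force: [-0.2, -0.2, -0.3]
grip_width: 0.0855
```

Run:
```python
from h import *
plan((.5725,.085,.28,7.7),(.5725,.085,.131,7.7))
```

```text
t 2.10 p [ 0.36   -0.2029  0.2958] yaw 7.61 w 0.0855 F [-0.2 -0.2 -0.3] j [-0.51  0.05 -0.11  1.4  -0.    0.93]
   [ 2.488 -2.573  0.155] roll -0.001
   [ 2.489 -2.573  1.645] roll -0.001
```

Call:
{"name": "carry_out", "arguments": {"moves": [[0.3,-0.3,0,0,1],[0.6,-0.6,0,0,1],[0.83,-0.86,0,0,1],[0.83,-0.86,0,0,1],[0.83,-0.86,0,0,1]]}}

```text
clock: 2.6
eef_pos: [0.4312, -0.1056, 0.2958]
tool_rot: [0.998, 0.067, -0.001, 0.0]
ft_force: [-1.1, 0.2, -0.9]
grip_width: 0.0857
```

Call:
{"name": "carry_out", "arguments": {"moves": [[0.3,-0.3,0,0,1],[0.6,-0.6,0,0,1],[0.83,-0.86,0,0,1],[0.83,-0.86,0,0,1],[0.83,-0.86,0,0,1]]}}

```text
clock: 3.1
eef_pos: [0.5015, -0.01, 0.2959]
tool_rot: [0.998, 0.067, -0.001, 0.0]
ft_force: [-0.1, 0.1, 1.0]
grip_width: 0.0854
```

Call:
{"name": "carry_out", "arguments": {"moves": [[0.3,-0.3,0.1,0,1],[0.6,-0.6,0.3,0,1],[0.83,-0.86,0.5,0,1],[0.83,-0.86,0.6,0,1],[0.83,-0.86,0.6,0,1],[0.83,-0.86,0.6,0,1]]}}

```text
clock: 3.7
eef_pos: [0.5719, 0.0854, 0.2368]
tool_rot: [0.998, 0.066, -0.0, 0.0]
ft_force: [0.4, -0.1, 0.3]
grip_width: 0.0852
```

Run:
```python
from h import *
plan((.5725,.085,.131,7.7))
a=imaging.camera('top'); b=imaging.camera('side')
crop(a,190,150,310,240,6,'pics/t1.png'); crop(b,200,130,340,265,4.3,'pics/s1.png')
cv2.imwrite('pics/t1f.png',a[:,:,::-1]); cv2.imwrite('pics/s1f.png',b[:,:,::-1])
p=pose()[1]; print(proj('top',p),proj('side',p),proj('top',p-[0,0,.025]),proj('side',p-[0,0,.025]))
```

```text
t 3.70 p [0.5719 0.0854 0.2368] yaw 7.57 w 0.0852 F [ 0.4 -0.1  0.3] j [ 0.15  0.41  0.19  1.35 -0.    1.59]
   [0.006 0.004 1.058] roll -0.001
[230.52402322 193.68497303] [269.26464425 202.74252855] [231.54245645 194.7513837 ] [269.27270389 210.57990901]
```

View pics/t1.png

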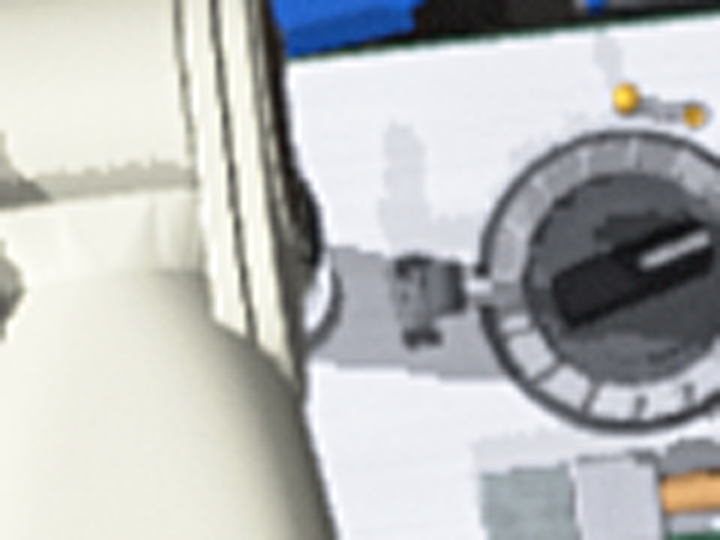

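View pics/s1.png

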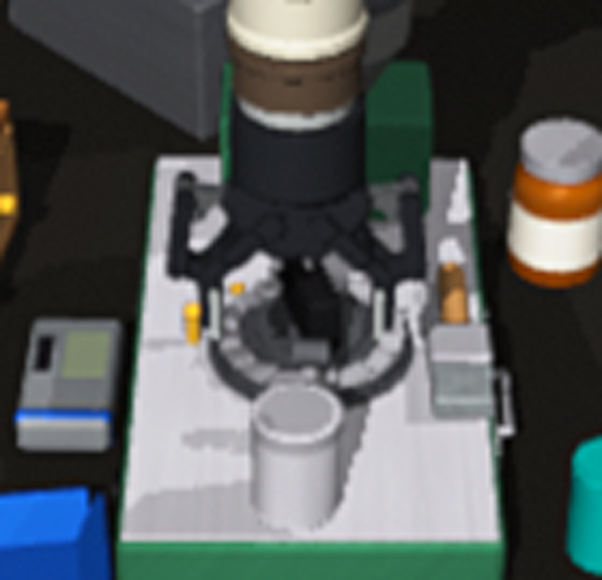

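Call:
{"name": "carry_out", "arguments": {"moves": [[0,0,0.3,0,1],[0,0,0.6,0,1],[0,0,0.85,0,1],[0,0,1,0,1],[0,0,1,0,1],[0,0,1,0,-1],[0,0,1,0,-1],[0,0,1,0,-1],[0,0,1,0,-1],[0,0,1,0,-1],[0,0,1,0,-1],[0,0,1,0,-1],[0,0,1,0,-1]]}}

```text
clock: 5.1
eef_pos: [0.5739, 0.0873, 0.1387]
tool_rot: [0.998, 0.067, 0.002, 0.0]
ft_force: [-1.8, -1.2, 5.9]
grip_width: 0.0528
```

Run:
```python
from h import *
plan((.520,.2005,.22,7.7))
```

```text
t 5.10 p [0.5739 0.0873 0.1387] yaw 7.71 w 0.0528 F [-1.8 -1.2  5.9] j [ 0.15  0.47  0.02  1.12 -0.    1.59]
   [-0.379 -1.194 -0.815] roll 0.0
```

Call:
{"name": "carry_out", "arguments": {"moves": [[0,0,-0.2,0,-1],[0,0,-0.5,0,-1],[0,0,-0.8,0,-1],[0,0,-0.8,0,-1],[0,0,-0.8,0,-1]]}}

```text
clock: 5.6
eef_pos: [0.5729, 0.0875, 0.2168]
tool_rot: [0.998, 0.067, 0.001, -0.0]
ft_force: [-0.0, 0.1, -2.7]
grip_width: 0.0526
```

Run:
```python
from h import *
plan((.520,.2005,.22,7.7))
b=imaging.camera('side'); crop(b,200,130,340,265,4.3,'pics/s2.png')
```

```text
t 5.60 p [0.5729 0.0875 0.2168] yaw 7.72 w 0.0526 F [-0.   0.1 -2.7] j [0.15 0.42 0.15 1.3  0.   1.59]
   [-0.373 -1.191 -0.032] roll 0.0
```

View pics/s2.png

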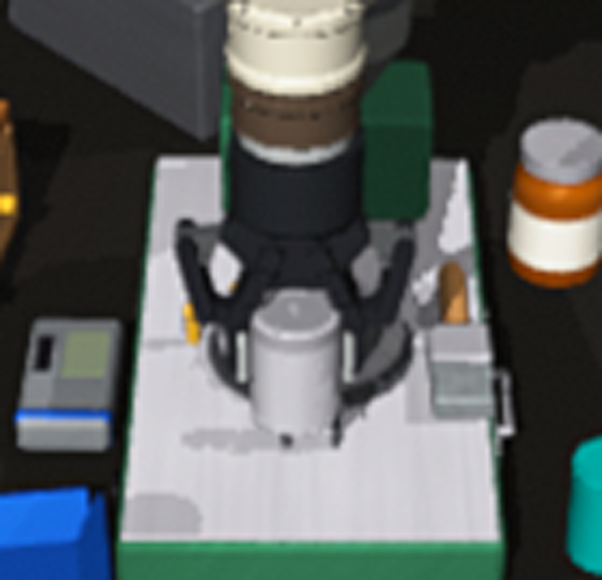

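Call:
{"name": "carry_out", "arguments": {"moves": [[-0.1,-0.3,0,0,-1],[-0.25,-0.65,0,0,-1],[-0.36,-1,0,0,-1],[-0.36,-1,0,0,-1],[-0.36,-1,0,0,-1]]}}

```text
clock: 6.15
eef_pos: [0.5223, 0.182, 0.2146]
tool_rot: [0.998, 0.068, -0.001, 0.001]
ft_force: [-0.1, 0.2, -2.4]
grip_width: 0.0529
```

Call:
{"name": "carry_out", "arguments": {"moves": [[0,-0.2,0,0,-1],[0,-0.2,0.3,0,-1],[0,-0.2,0.6,0,-1],[0,-0.2,0.9,0,-1],[0,-0.2,1,0,-1],[0,-0.2,1,0,-1],[0,-0.2,1,0,-1]]}}

```text
clock: 6.85
eef_pos: [0.5217, 0.2011, 0.1171]
tool_rot: [0.998, 0.067, 0.001, -0.0]
ft_force: [0.4, -0.2, -2.5]
grip_width: 0.053
```

Run:
```python
from h import *
plan((.520,.2015,.054,7.7))
b=imaging.camera('side'); crop(b,220,220,350,340,5,'pics/s3.png')
b=imaging.camera('top'); crop(b,150,170,280,260,5,'pics/t3.png')
```

```text
t 6.85 p [0.5217 0.2011 0.1171] yaw 7.66 w 0.0530 F [ 0.4 -0.2 -2.5] j [ 0.37  0.45 -0.07  1.05 -0.    1.81]
   [-0.017 -0.006  0.631] roll -0.0
```

View pics/s3.png

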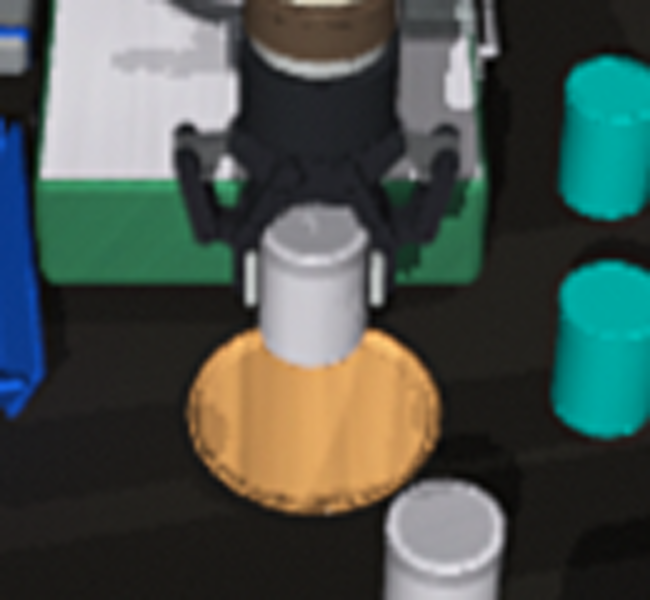

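View pics/t3.png

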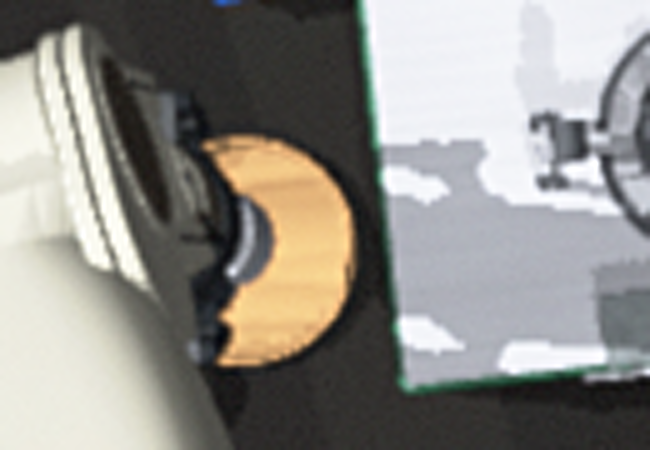

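Call:
{"name": "carry_out", "arguments": {"moves": [[0,0,0.2,0,-1],[0,0,0.4,0,-1],[0,0,0.5,0,-1],[0,0,0.57,0,-1],[0,0,0.62,0,-1],[0,0,0.62,0,-1],[0,0,0.62,0,-1]]}}

```text
clock: 7.65
eef_pos: [0.5213, 0.2016, 0.0549]
tool_rot: [0.998, 0.067, 0.001, -0.0]
ft_force: [0.2, 0.1, -3.0]
grip_width: 0.0526
```

Run:
```python
from h import *
plan((.520,.2015,.054,7.7))
b=imaging.camera('side'); crop(b,220,220,350,340,5,'pics/s4.png')
p=pose()[1]
for z in (.006,): print((proj('side',[p[0],p[1],z])-[220,220]+.5)*5)
```

```text
t 7.65 p [0.5213 0.2016 0.0549] yaw 7.72 w 0.0526 F [ 0.2  0.1 -3. ] j [ 0.37  0.52 -0.14  0.91 -0.    1.81]
   [-0.013 -0.     0.009] roll 0.0
[315.37675922 415.2094307 ]
```

View pics/s4.png

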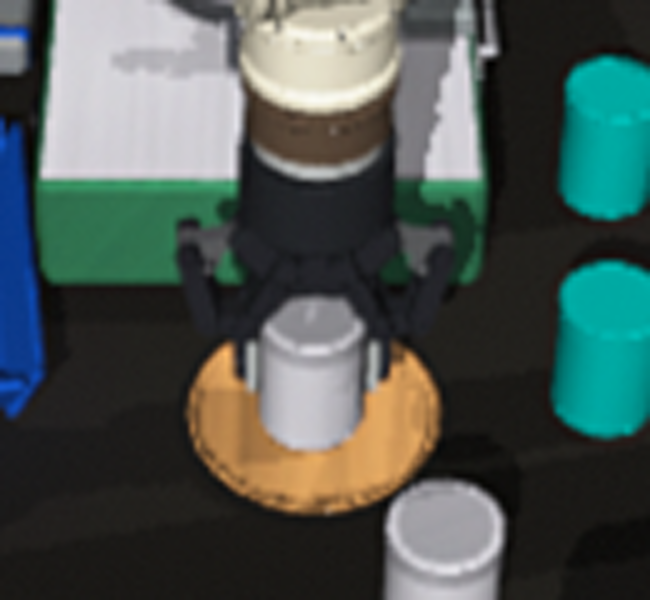

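Call:
{"name": "carry_out", "arguments": {"moves": [[-0.01,-0.03,0,0,-1],[-0.01,-0.03,0.015,0,-1],[-0.01,-0.03,0.015,0,-1]]}}

```text
clock: 8.0
eef_pos: [0.5194, 0.2044, 0.0529]
tool_rot: [0.998, 0.067, 0.0, -0.0]
ft_force: [-0.4, -0.3, -1.9]
grip_width: 0.0528
```

Run:
```python
from h import *
plan((.520,.2015,.054,7.7))
b=imaging.camera('side'); crop(b,250,260,320,330,8,'pics/s5.png')
```

```text
t 8.00 p [0.5194 0.2044 0.0529] yaw 7.74 w 0.0528 F [-0.4 -0.3 -1.9] j [ 0.38  0.52 -0.15  0.9  -0.    1.81]
   [ 0.002  0.03  -0.011] roll 0.0
```

View pics/s5.png

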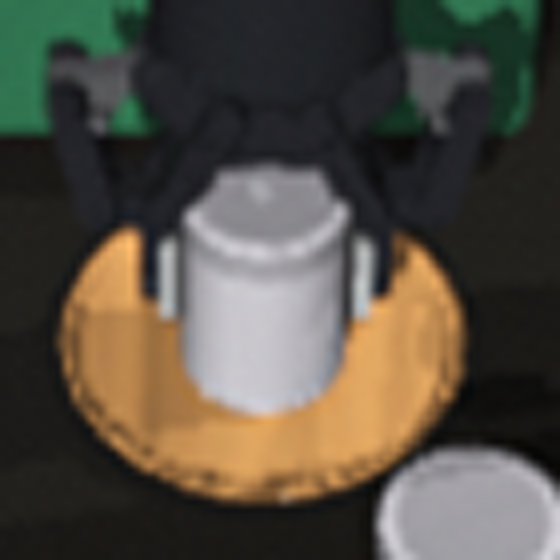

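Call:
{"name": "carry_out", "arguments": {"moves": [[0,0,0,0,1],[0,0,0,0,1],[0,0,0,0,1],[0,0,0,0,1],[0,0,0,0,1],[0,0,-0.2,0,1],[0,0,-0.5,0,1],[0,0,-0.8,0,1],[0,0,-1,0,1],[0,0,-1,0,1]]}}

```text
clock: 9.05
eef_pos: [0.5216, 0.2051, 0.1564]
tool_rot: [0.998, 0.067, 0.003, -0.001]
ft_force: [1.2, 0.0, 0.0]
grip_width: 0.0854
```

Call:
{"name": "carry_out", "arguments": {"moves": [[0,0,-0.4,0,1],[0,0,-0.6,0,1],[0.2,0.3,-0.8,0,1],[0.4,0.6,-0.8,0,1],[0.5,0.9,-0.8,0,1],[0.5,0.9,-0.8,0,1],[0.5,0.9,-0.8,0,1]]}}

```text
clock: 9.75
eef_pos: [0.5807, 0.1211, 0.2313]
tool_rot: [0.998, 0.066, -0.001, -0.0]
ft_force: [-0.3, 0.7, -0.0]
grip_width: 0.0851
```

Run:
```python
from h import *
plan((.571,.0085,.23,7.7))
b=imaging.camera('side'); crop(b,200,170,340,330,3.7,'pics/s6.png');cv2.imwrite('pics/s6f.png',b[:,:,::-1])
b=imaging.camera('top'); crop(b,150,150,340,260,4,'pics/t6.png');cv2.imwrite('pics/t6f.png',b[:,:,::-1])
```

```text
t 9.75 p [0.5807 0.1211 0.2313] yaw 7.62 w 0.0851 F [-0.3  0.7 -0. ] j [0.21 0.44 0.22 1.36 0.   1.64]
   [-0.245  1.103  0.013] roll -0.001
```

View pics/s6.png

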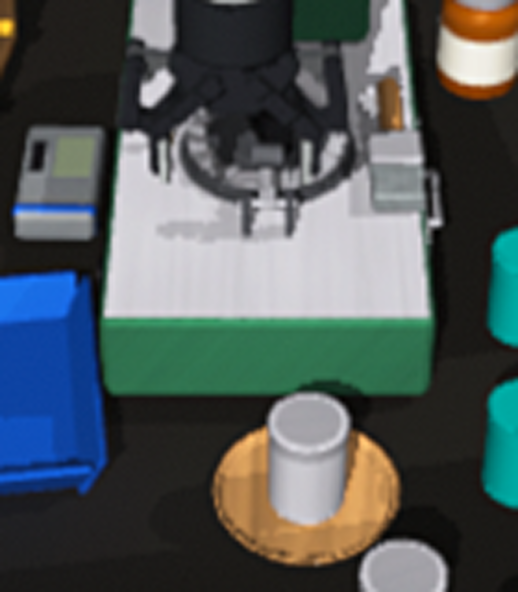

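View pics/t6.png

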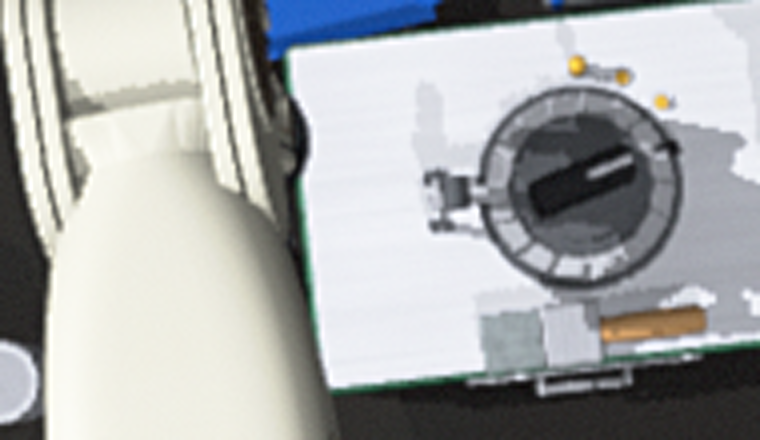

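Run:
```python
from h import *
yaw=np.radians(7.7); ex=np.array([np.cos(yaw),np.sin(yaw)]); ey=np.array([-ex[1],ex[0]])
a=cv2.imread('pics/s6f.png'); cv2.imwrite('pics/s6z.png',cv2.resize(a[195:240,225:320],None,fx=8,fy=8,interpolation=cv2.INTER_CUBIC))
b=cv2.imread('pics/t6f.png'); cv2.imwrite('pics/t6z.png',cv2.resize(b[180:220,245:285],None,fx=14,fy=14,interpolation=cv2.INTER_CUBIC))
D=np.array([.5840,-.0716])
for n,p in dict(barrel=np.r_[D+.081*ey,.15],hinge=np.r_[D+.095*ey,.116],bend1=np.r_[D+.081*ey+.011*ex,.15],bend2=np.r_[D+.081*ey-.011*ex,.15]).items():
    q=proj('side',p); t=proj('top',p); print(n,p.round(4),'side z',(q-[225,195]+.5)*8,'top z',(t-[245,180]+.5)*14)
p=pose()[1]; print('tip',(proj('side',p-[0,0,.012])-[225,195]+.5)*8)
```

```text
barrel [0.5731 0.0087 0.15  ] side z [389.11598463 132.5338769 ] top z [271.78618219 255.79071435]
hinge [0.5713 0.0225 0.116 ] side z [388.62844236 236.07511517] top z [203.35275252 281.07755006]
bend1 [0.584  0.0101 0.15  ] side z [356.57265355 132.38329534] top z [265.31006761 196.51099693]
bend2 [0.5622 0.0072 0.15  ] side z [421.64529594 132.6843936 ] top z [278.26868571 315.12891353]
tip [316.3498633  182.54910867]
```

View pics/s6z.png

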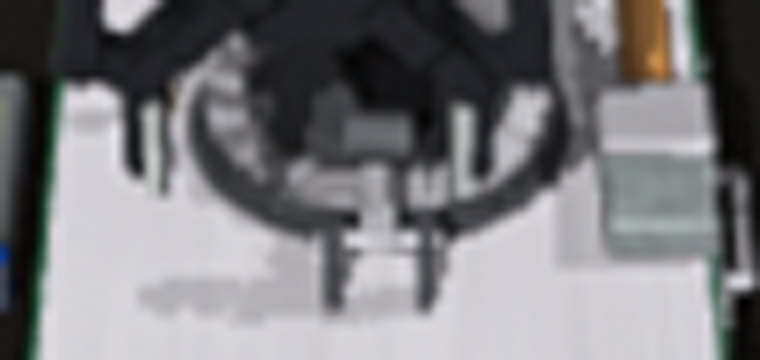

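View pics/t6z.png

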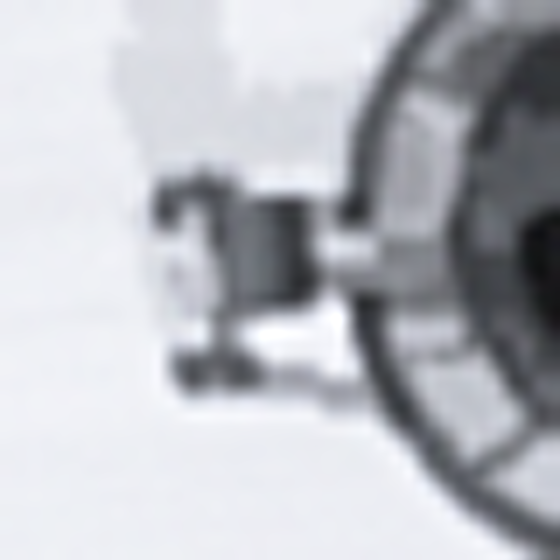

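Call:
{"name": "carry_out", "arguments": {"moves": [[-0.1,0.35,0,0,1],[-0.15,0.7,0,0,1],[-0.21,1,0,0,1],[-0.21,1,0,0,1],[-0.21,1,0,0,1]]}}

```text
clock: 10.35
eef_pos: [0.5733, 0.0204, 0.2327]
tool_rot: [0.998, 0.067, -0.0, -0.0]
ft_force: [-0.4, 0.1, 0.5]
grip_width: 0.0855
```

Call:
{"name": "carry_out", "arguments": {"moves": [[0,0.1,0.1,0,1],[0,0.1,0.4,0,1],[0,0.1,0.6,0,1],[0,0.1,0.6,0,1],[0,0.1,0.6,0,1]]}}

```text
clock: 10.85
eef_pos: [0.5747, 0.0106, 0.1723]
tool_rot: [0.998, 0.068, -0.001, -0.0]
ft_force: [0.1, 0.1, 0.7]
grip_width: 0.0854
```

Run:
```python
from h import *
plan((.5738,.0095,.16,7.7))
b=imaging.camera('side'); crop(b,225,170,320,240,8,'pics/s7.png')
b=imaging.camera('top'); crop(b,215,150,335,240,6,'pics/t7.png')
```

```text
t 10.85 p [0.5747 0.0106 0.1723] yaw 7.79 w 0.0854 F [0.1 0.1 0.7] j [0.02 0.44 0.06 1.2  0.   1.45]
   [-0.011  0.01   0.123] roll 0.001
```

View pics/s7.png

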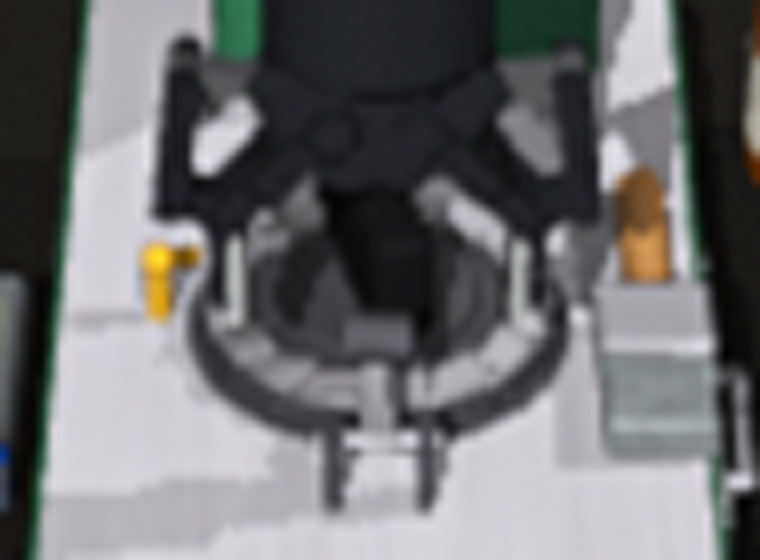

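View pics/t7.png

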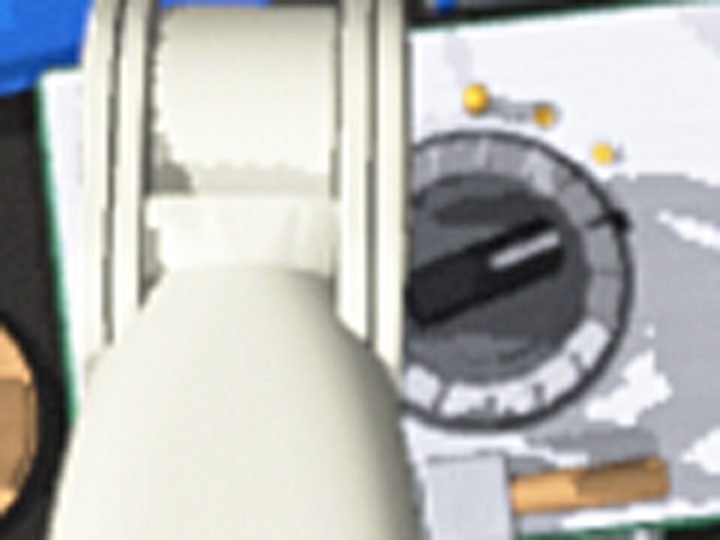

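Call:
{"name": "carry_out", "arguments": {"moves": [[-0.01,0.01,0.06,0,0.2],[-0.01,0.01,0.12,0,0.2],[-0.01,0.01,0.12,0,0],[-0.01,0.01,0.12,0,-0.3],[-0.01,0.01,0.12,0,-0.5],[-0.01,0.01,0.12,0,-1],[-0.01,0.01,0.12,0,-1],[-0.01,0.01,0.12,0,-1],[-0.01,0.01,0.12,0,-1],[-0.01,0.01,0.12,0,-1],[-0.01,0.01,0.12,0,-1],[-0.01,0.01,0.12,0,-1]]}}

```text
clock: 12.15
eef_pos: [0.5743, 0.0088, 0.1611]
tool_rot: [0.998, 0.067, 0.0, 0.0]
ft_force: [-0.5, -1.0, 2.6]
grip_width: 0.0207
```

Run:
```python
from h import *
plan((.5738,.0095,.16,7.7))
b=imaging.camera('side'); crop(b,225,170,320,240,8,'pics/s8.png')
```

```text
t 12.15 p [0.5743 0.0088 0.1611] yaw 7.71 w 0.0207 F [-0.5 -1.   2.6] j [ 0.02  0.44  0.04  1.17 -0.    1.45]
   [-0.004 -0.008  0.011] roll 0.0
```

View pics/s8.png

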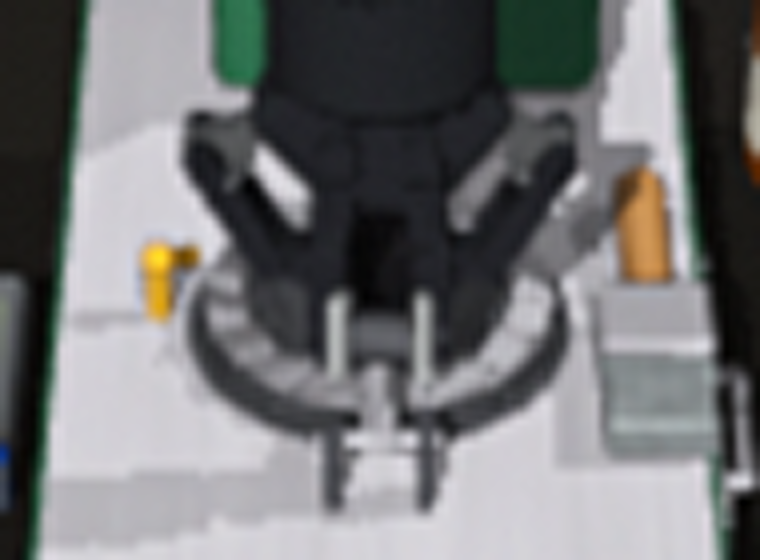

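Call:
{"name": "carry_out", "arguments": {"moves": [[0,-0.03,-0.01,0,-1],[0,-0.06,-0.02,0,-1],[0,-0.125,-0.03,0,-1],[0,-0.19,-0.025,0,-1],[0,-0.25,-0.01,0,-1],[0,-0.31,0.015,0,-1],[0,-0.365,0.05,0,-1],[0,-0.41,0.09,0,-1],[0,-0.435,0.12,0,-1],[0,-0.435,0.12,0,-1],[0,-0.435,0.12,0,-1]]}}

```text
clock: 13.3
eef_pos: [0.5686, 0.051, 0.1514]
tool_rot: [0.998, 0.067, 0.001, 0.001]
ft_force: [-4.0, -2.2, 13.1]
grip_width: 0.0206
```

Run:
```python
from h import *
plan((.5738,.0095,.16,7.7))
b=imaging.camera('side'); crop(b,225,170,320,240,8,'pics/s9.png')
```

```text
t 13.30 p [0.5686 0.051  0.1514] yaw 7.69 w 0.0206 F [-4.  -2.2 13.1] j [ 0.09  0.44  0.01  1.14 -0.    1.53]
   [-0.004  0.419 -0.085] roll -0.0
```

View pics/s9.png

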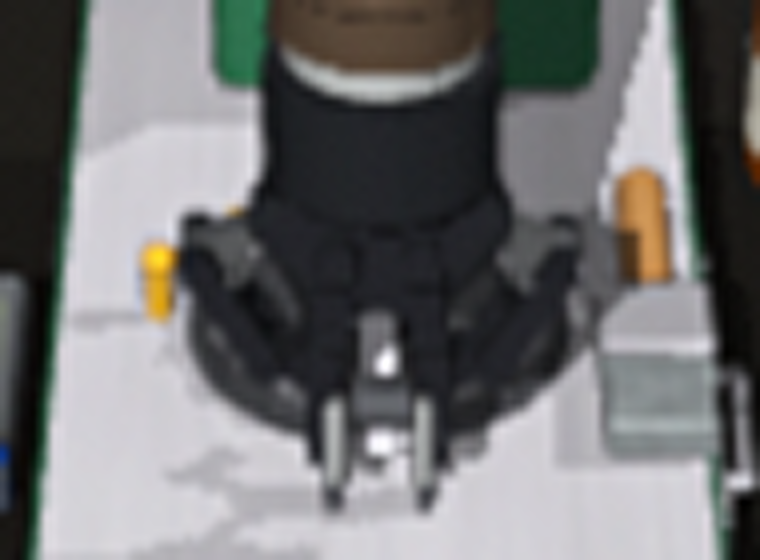

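Call:
{"name": "carry_out", "arguments": {"moves": [[0,0,0,0,-0.2],[0,0,0,0,0],[0,0,0,0,0.2],[0,0,0,0,0.5],[0,0,-0.2,0,1],[0,0,-0.5,0,1],[0,0,-0.8,0,1],[0,0,-0.8,0,1],[0,0,-0.8,0,1]]}}

```text
clock: 14.25
eef_pos: [0.5687, 0.0521, 0.2291]
tool_rot: [0.998, 0.067, 0.001, -0.0]
ft_force: [-0.2, -0.8, 0.1]
grip_width: 0.0856
```

Run:
```python
from h import *
plan((.584,-.0716,.23,25.2),(.584,-.0716,.142,25.2))
b=imaging.camera('side'); crop(b,225,170,320,240,8,'pics/s10.png')
im=cv2.imread('pics/t6f.png').astype(int)
h=cv2.cvtColor(im.astype(np.uint8),cv2.COLOR_BGR2HSV)
g=im.max(2); m=(g<45); bx=np.zeros(g.shape,bool); bx[178:216,276:316]=1; m&=bx
n,l,st,c=cv2.connectedComponentsWithStats(m.astype(np.uint8)); k=1+np.argmax(st[1:,4]); ys,xs=np.where(l==k)
r=cv2.minAreaRect(np.stack([xs,ys],1).astype(np.float32)); print(st[k],r)
vx,vy,x0,y0=cv2.fitLine(np.stack([xs,ys],1).astype(np.float32),cv2.DIST_L2,0,.01,.01).ravel()
q1=plane('top',x0-10*vx,y0-10*vy,.152);q2=plane('top',x0+10*vx,y0+10*vy,.152);w=q2-q1; print('bar world angle',np.degrees(np.arctan2(w[1],w[0])),'rect centre',plane('top',*r[0],.152))
```

```text
t 14.25 p [0.5687 0.0521 0.2291] yaw 7.72 w 0.0856 F [-0.2 -0.8  0.1] j [0.09 0.39 0.15 1.32 0.   1.53]
   [-0.015  1.246 -0.009] roll -0.194
   [-0.016  1.246  0.871] roll -0.194
[282 186  27  19 212] ((294.9482727050781, 194.8793487548828), (9.71667766571045, 27.049129486083984), 66.80140686035156)
bar world angle -65.77840358816337 rect centre [ 0.58240072 -0.07090089  0.152     ]
```

View pics/s10.png

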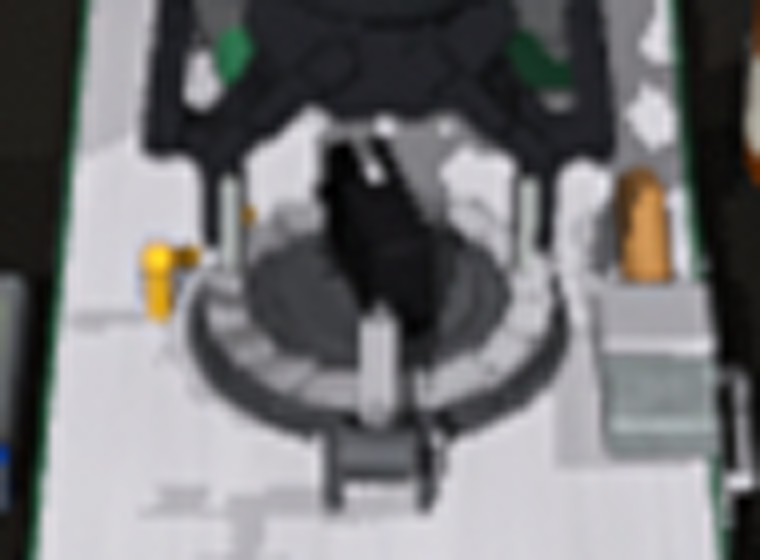

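Call:
{"name": "carry_out", "arguments": {"moves": [[0,0.35,0,-0.09,1],[0,0.7,0,-0.18,1],[-0.015,1,0,-0.189,1],[-0.015,1,0,-0.189,1],[-0.015,1,0,-0.189,1]]}}

```text
clock: 14.8
eef_pos: [0.5793, -0.0478, 0.227]
tool_rot: [0.977, 0.213, -0.002, -0.001]
ft_force: [0.7, -0.3, 0.3]
grip_width: 0.0854
```

Run:
```python
from h import *
plan((.5835,-.0713,.23,24.7),(.5835,-.0713,.142,24.7))
```

```text
t 14.80 p [ 0.5793 -0.0478  0.227 ] yaw 24.62 w 0.0854 F [ 0.7 -0.3  0.3] j [-0.08  0.42  0.18  1.34  0.    1.06]
   [-0.06   0.231 -0.031] roll -0.001
   [-0.058  0.233  0.849] roll -0.001
```

Call:
{"name": "carry_out", "arguments": {"moves": [[-0.06,0.23,0,0,1],[-0.06,0.23,0.2,0,1],[-0.06,0.23,0.4,0,1],[-0.06,0.23,0.4,0,1],[-0.06,0.23,0.4,0,1]]}}

```text
clock: 15.3
eef_pos: [0.5838, -0.0697, 0.1882]
tool_rot: [0.977, 0.215, -0.001, -0.0]
ft_force: [-0.3, 0.6, 0.0]
grip_width: 0.0855
```

Run:
```python
from h import *
plan((.5835,-.0713,.23,24.7),(.5835,-.0713,.142,24.7))
b=imaging.camera('side'); crop(b,225,150,320,240,6.6,'pics/s11.png')
b=imaging.camera('top'); crop(b,215,150,335,240,6,'pics/t11.png')
```

```text
t 15.30 p [ 0.5838 -0.0697  0.1882] yaw 24.80 w 0.0855 F [-0.3  0.6  0. ] j [-0.12  0.45  0.13  1.25  0.    1.02]
   [-0.011  0.013 -0.418] roll 0.001
   [-0.009  0.014  0.462] roll 0.001
```

View pics/s11.png

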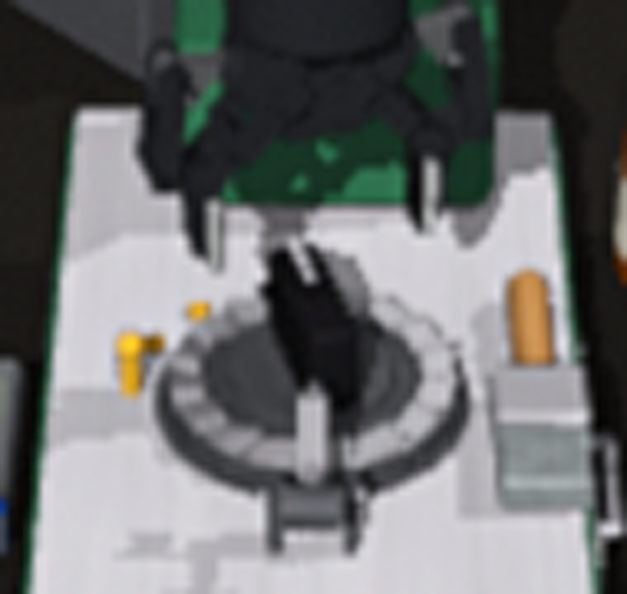

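View pics/t11.png

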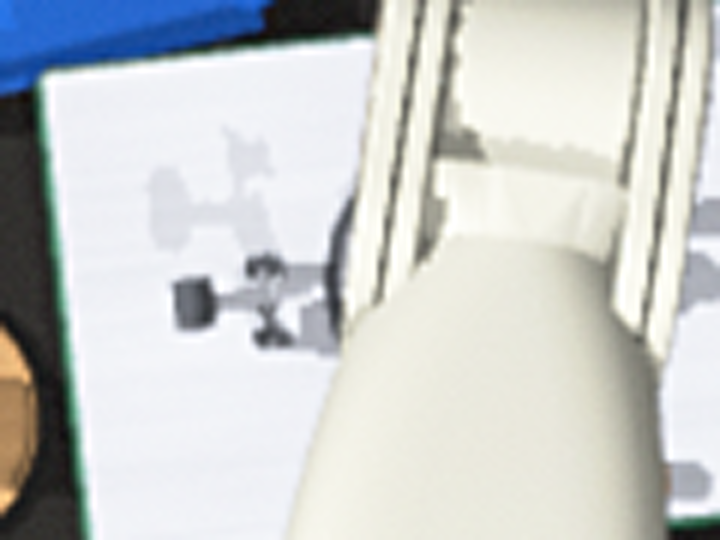

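Call:
{"name": "carry_out", "arguments": {"moves": [[-0.01,0.014,0.2,0,0.6],[-0.01,0.014,0.4,0,0.2],[-0.01,0.014,0.46,0,0.2],[-0.01,0.014,0.46,0,0],[-0.01,0.014,0.46,0,-0.2],[-0.01,0.014,0.46,0,-0.4],[-0.01,0.014,0.46,0,-1],[-0.01,0.014,0.46,0,-1],[-0.01,0.014,0.46,0,-1],[-0.01,0.014,0.46,0,-1],[-0.01,0.014,0.46,0,-1],[-0.01,0.014,0.46,0,-1]]}}

```text
clock: 16.6
eef_pos: [0.5859, -0.0721, 0.1446]
tool_rot: [0.977, 0.214, 0.002, 0.0]
ft_force: [3.6, 4.0, 6.9]
grip_width: 0.0234
```

Run:
```python
from h import *
plan((.5835,-.0713,.142,24.7)); print(bot.get_obs()['ft_torque'])
b=imaging.camera('side'); crop(b,225,150,320,240,6.6,'pics/s12.png')
```

```text
t 16.60 p [ 0.5859 -0.0721  0.1446] yaw 24.76 w 0.0234 F [3.6 4.  6.9] j [-0.12  0.48  0.06  1.14  0.    1.02]
   [-0.019 -0.017  0.026] roll 0.001
[ 0.41880619 -0.48749713  0.01223963]
```

View pics/s12.png

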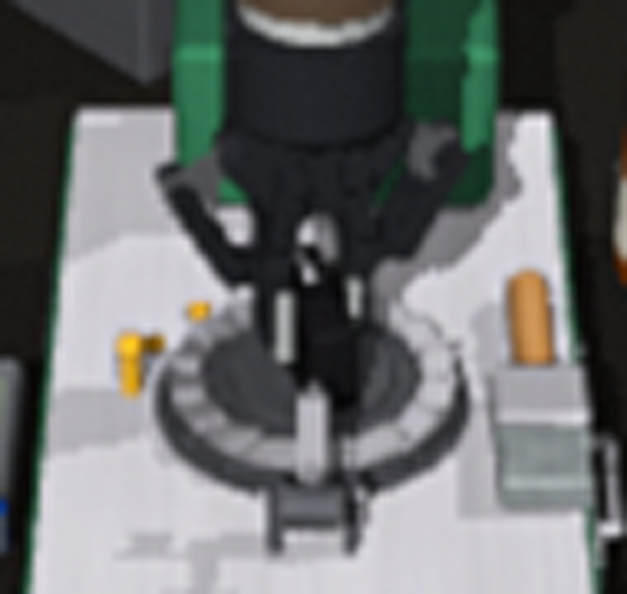

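Call:
{"name": "carry_out", "arguments": {"moves": [[0.01,0,0,-0.04,-1],[0.01,0,0,-0.11,-1],[0.01,0,0,-0.18,-1],[0.01,0,0,-0.25,-1],[0.01,0,0,-0.32,-1],[0.01,0,0,-0.39,-1],[0.01,0,0,-0.46,-1],[0.01,0,0,-0.53,-1],[0.01,0,0,-0.6,-1],[0.01,0,0,-0.67,-1],[0.01,0,0,-0.74,-1],[0.01,0,0,-0.81,-1],[0.01,0,0,-0.88,-1],[0.01,0,0,-0.9,-1],[0.01,0,0,-0.9,-1]]}}

```text
clock: 18.15
eef_pos: [0.5869, -0.0699, 0.1446]
tool_rot: [0.603, 0.798, 0.003, 0.001]
ft_force: [5.2, 6.6, 5.8]
grip_width: 0.023
```

Run:
```python
from h import *
plan((.5835,-.0713,.142,138)); print(bot.get_obs()['ft_torque'])
b=imaging.camera('side'); crop(b,225,150,320,240,6.6,'pics/s13.png')
```

```text
t 18.15 p [ 0.5869 -0.0699  0.1446] yaw 105.87 w 0.0230 F [5.2 6.6 5.8] j [-0.12  0.48  0.06  1.14  0.   -0.4 ]
   [-0.004 -0.037  0.025] roll -0.357
[ 1.32000872 -0.58961415  0.08206079]
```

View pics/s13.png

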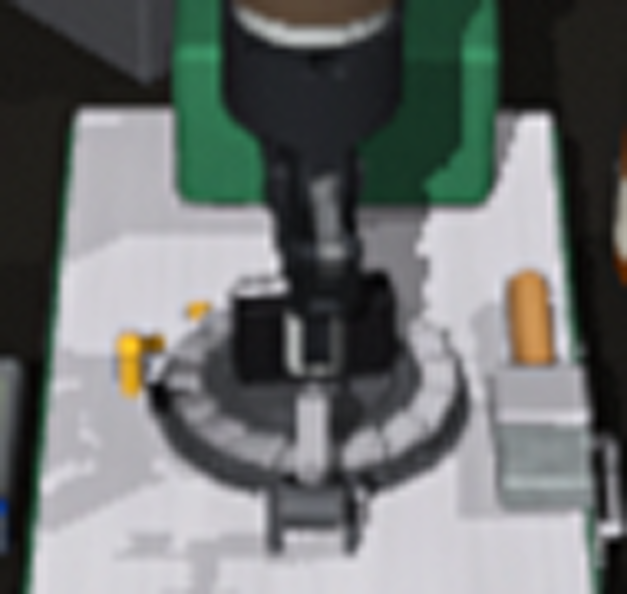

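Call:
{"name": "carry_out", "arguments": {"moves": [[0,0,0,-0.05,-1],[0,0,0,-0.12,-1],[0,0,0,-0.19,-1],[0,0,0,-0.26,-1],[0,0,0,-0.31,-1],[0,0,0,-0.34,-1],[0,0,0,-0.36,-1],[0,0,0,-0.36,-1],[0,0,0,-0.36,-1]]}}

```text
clock: 19.1
eef_pos: [0.5864, -0.0691, 0.1445]
tool_rot: [0.356, 0.934, 0.003, 0.001]
ft_force: [2.9, 10.2, 7.3]
grip_width: 0.0233
```

Run:
```python
from h import *
plan((.5835,-.0713,.142,138)); print(bot.get_obs()['ft_torque'])
```

```text
t 19.10 p [ 0.5864 -0.0691  0.1445] yaw 138.26 w 0.0233 F [ 2.9 10.2  7.3] j [-0.12  0.48  0.06  1.15  0.01 -0.96]
   [ 0.007 -0.036  0.025] roll 0.003
[ 1.70137877 -0.2247304  -0.02465604]
```

Call:
{"name": "carry_out", "arguments": {"moves": [[0,0,0,-0.01,-1],[0,0,0,-0.02,-1],[0,0,0,-0.02,-1]]}}

```text
clock: 19.4
eef_pos: [0.5864, -0.0691, 0.1446]
tool_rot: [0.344, 0.939, 0.004, 0.001]
ft_force: [3.9, 10.7, 7.3]
grip_width: 0.0228
```

Run:
```python
from h import *
plan((.5835,-.0713,.142,138)); print(bot.get_obs()['ft_torque'])
b=imaging.camera('side'); crop(b,225,150,320,240,6.6,'pics/s14.png')
```

```text
t 19.40 p [ 0.5864 -0.0691  0.1446] yaw 139.75 w 0.0228 F [ 3.9 10.7  7.3] j [-0.12  0.48  0.06  1.15  0.01 -0.99]
   [ 0.008 -0.035  0.025] roll 0.019
[ 1.99133474 -0.29550724 -1.9095969 ]
```

View pics/s14.png

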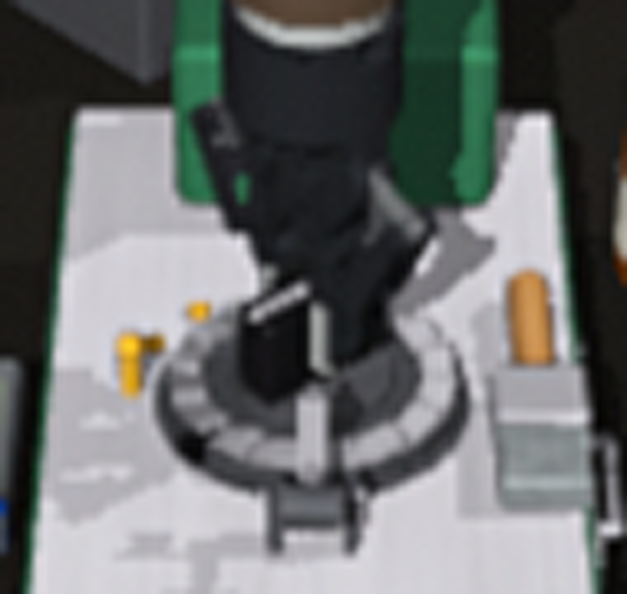

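Call:
{"name": "carry_out", "arguments": {"moves": [[0,0,0,0.008,-1],[0,0,0,0.008,-0.3],[0,0,0,0.008,0.3],[0,0,0,0.008,1],[0,0,0,0.008,1],[0,0,0,0.008,1],[0,0,-0.3,0.008,1],[0,0,-0.6,0.008,1],[0,0,-0.9,0.008,1],[0,0,-0.9,0.008,1]]}}

```text
clock: 20.45
eef_pos: [0.5875, -0.0725, 0.2379]
tool_rot: [0.349, 0.937, 0.001, 0.004]
ft_force: [0.1, -0.6, 0.2]
grip_width: 0.0855
```

Run:
```python
from h import *
plan((.5688,.052,.235,187.7)); print(bot.get_obs()['ft_torque'])
b=imaging.camera('side'); crop(b,225,150,320,240,6.6,'pics/s15.png')
```

```text
t 20.45 p [ 0.5875 -0.0725  0.2379] yaw 139.20 w 0.0855 F [ 0.1 -0.6  0.2] j [-0.12  0.43  0.22  1.36 -0.   -0.98]
   [0.955 0.82  0.026] roll -0.539
[-0.04566833 -0.07249739 -0.00120347]
```

View pics/s15.png

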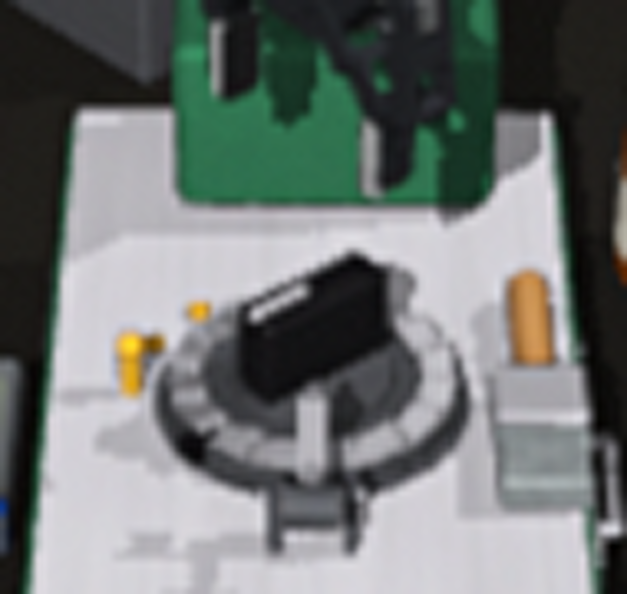

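Call:
{"name": "carry_out", "arguments": {"moves": [[0.3,0.3,0,-0.09,1],[0.65,0.55,0,-0.18,1],[0.95,0.82,0,-0.27,1],[0.95,0.82,0,-0.36,1],[0.95,0.82,0,-0.45,1],[0.95,0.82,0,-0.539,1],[0.95,0.82,0,-0.539,1],[0.95,0.82,0,-0.539,1]]}}

```text
clock: 21.3
eef_pos: [0.5661, 0.052, 0.2317]
tool_rot: [-0.066, 0.998, -0.0, -0.001]
ft_force: [0.1, 1.4, -0.1]
grip_width: 0.0854
```

Run:
```python
from h import *
plan((.5686,.0515,.1505,187.7))
b=imaging.camera('side'); crop(b,225,150,320,240,6.6,'pics/s16.png')
```

```text
t 21.30 p [0.5661 0.052  0.2317] yaw -172.46 w 0.0854 F [ 0.1  1.4 -0.1] j [ 0.09  0.39  0.15  1.33 -0.   -1.61]
   [-0.026 -0.008  0.811] roll -0.002
```

View pics/s16.png

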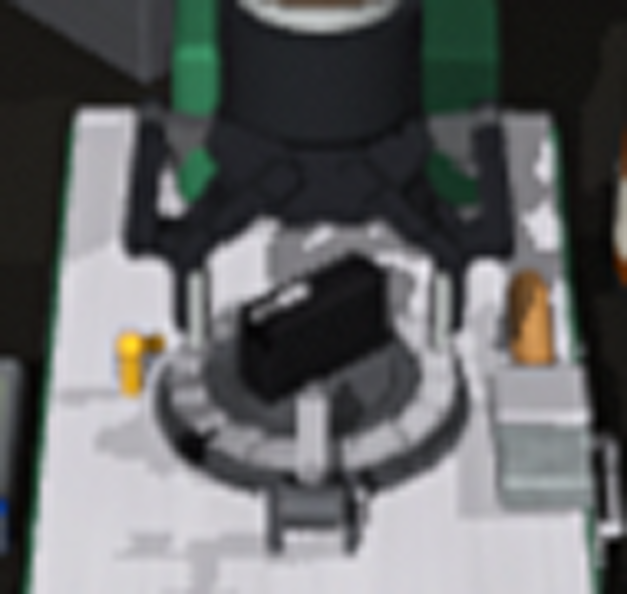

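Call:
{"name": "carry_out", "arguments": {"moves": [[-0.024,-0.008,0.3,0,0.6],[-0.024,-0.008,0.6,0,0.2],[-0.024,-0.008,0.8,0,0.1],[-0.024,-0.008,0.8,0,0],[-0.024,-0.008,0.8,0,-0.2],[-0.024,-0.008,0.8,0,-0.4],[-0.024,-0.008,0.8,0,-1],[-0.024,-0.008,0.8,0,-1],[-0.024,-0.008,0.8,0,-1],[-0.024,-0.008,0.8,0,-1],[-0.024,-0.008,0.8,0,-1],[-0.024,-0.008,0.8,0,-1]]}}

```text
clock: 22.55
eef_pos: [0.5686, 0.0515, 0.1547]
tool_rot: [-0.067, 0.998, -0.0, 0.0]
ft_force: [-4.1, -1.0, 4.5]
grip_width: 0.02
```

Run:
```python
from h import *
plan((.5686,.0515,.1505,187.7))
b=imaging.camera('side'); crop(b,225,150,320,240,6.6,'pics/s17.png')
```

```text
t 22.55 p [0.5686 0.0515 0.1547] yaw -172.29 w 0.0200 F [-4.1 -1.   4.5] j [ 0.09  0.44  0.02  1.15 -0.   -1.61]
   [-0.    -0.     0.042] roll 0.0
```

View pics/s17.png

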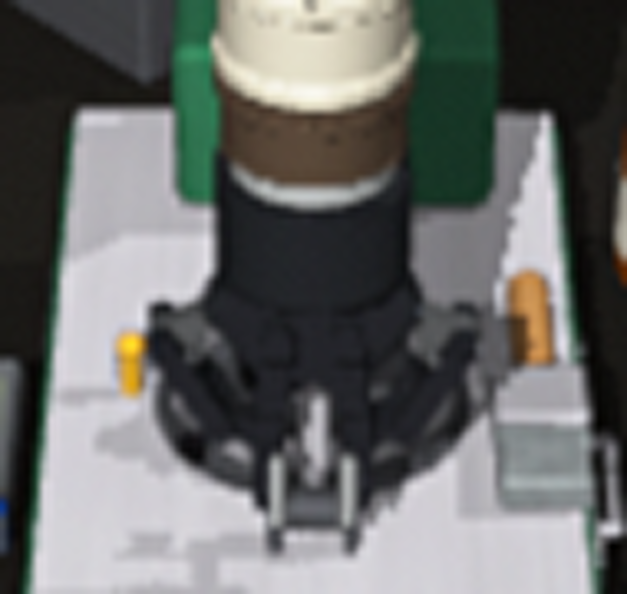

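Call:
{"name": "carry_out", "arguments": {"moves": [[0,-0.02,-0.03,0,-1],[0,-0.07,-0.072,0,-1],[0,-0.125,-0.106,0,-1],[0,-0.184,-0.131,0,-1],[0,-0.246,-0.145,0,-1],[0,-0.31,-0.148,0,-1],[0,-0.374,-0.14,0,-1],[0,-0.395,-0.135,0,-1],[0,-0.395,-0.135,0,-1],[0,-0.395,-0.135,0,-1]]}}

```text
clock: 23.6
eef_pos: [0.5737, 0.0144, 0.1668]
tool_rot: [-0.068, 0.998, 0.002, -0.0]
ft_force: [-3.5, 5.2, 0.8]
grip_width: 0.0188
```

Run:
```python
from h import *
plan((.5743,.0088,.1611,187.7))
b=imaging.camera('side'); crop(b,225,150,320,240,6.6,'pics/s18.png')
```

```text
t 23.60 p [0.5737 0.0144 0.1668] yaw -172.17 w 0.0188 F [-3.5  5.2  0.8] j [ 0.02  0.44  0.05  1.18  0.   -1.68]
   [ 0.002 -0.056  0.057] roll 0.001
```

View pics/s18.png

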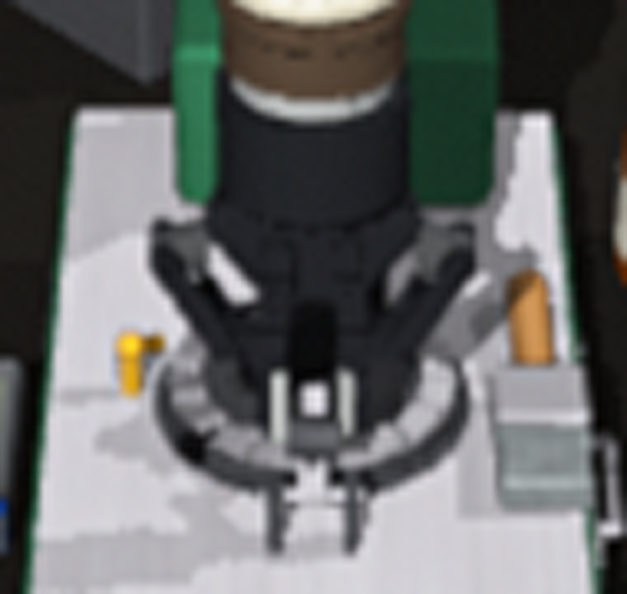

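Call:
{"name": "carry_out", "arguments": {"moves": [[0,0,0,0,-0.4],[0,0,0,0,-0.1],[0,0,0,0,0.3],[0,0,0,0,1],[0,0,0,0,1],[0,0,-0.2,0,1],[0,0,-0.5,0,1],[0,0,-0.75,0,1],[0,0,-0.75,0,1]]}}

```text
clock: 24.55
eef_pos: [0.5768, 0.0125, 0.2457]
tool_rot: [-0.067, 0.998, -0.0, 0.004]
ft_force: [1.1, -0.4, 0.2]
grip_width: 0.0855
```

Run:
```python
from h import *
plan((.586,-.0705,.235,138.5))
b=imaging.camera('side'); crop(b,225,150,320,240,6.6,'pics/s19.png')
```

```text
t 24.55 p [0.5768 0.0125 0.2457] yaw -172.29 w 0.0855 F [ 1.1 -0.4  0.2] j [ 0.02  0.39  0.19  1.36 -0.   -1.68]
   [ 0.021 -0.834  0.108] roll 0.547
```

View pics/s19.png

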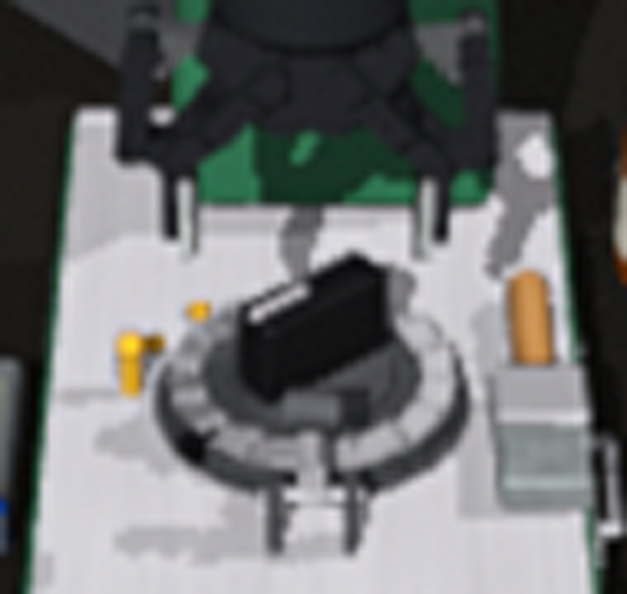

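Call:
{"name": "carry_out", "arguments": {"moves": [[0,-0.3,0,0.09,1],[0.02,-0.6,0,0.18,1],[0.02,-0.83,0,0.27,1],[0.02,-0.83,0,0.36,1],[0.02,-0.83,0.1,0.45,1],[0.02,-0.83,0.2,0.54,1],[0.02,-0.83,0.2,0.547,1],[0.02,-0.83,0.2,0.547,1],[0.02,-0.83,0.2,0.547,1]]}}

```text
clock: 25.5
eef_pos: [0.5837, -0.0699, 0.2213]
tool_rot: [0.353, 0.935, -0.0, 0.0]
ft_force: [0.3, 0.0, 0.7]
grip_width: 0.0856
```

Run:
```python
from h import *
plan((.586,-.0705,.142,138.5))
b=imaging.camera('side'); crop(b,225,150,320,240,6.6,'pics/s20.png')
```

```text
t 25.50 p [ 0.5837 -0.0699  0.2213] yaw 138.61 w 0.0856 F [0.3 0.  0.7] j [-0.12  0.43  0.19  1.32 -0.   -0.97]
   [-0.021  0.011  0.793] roll 0.001
```

View pics/s20.png

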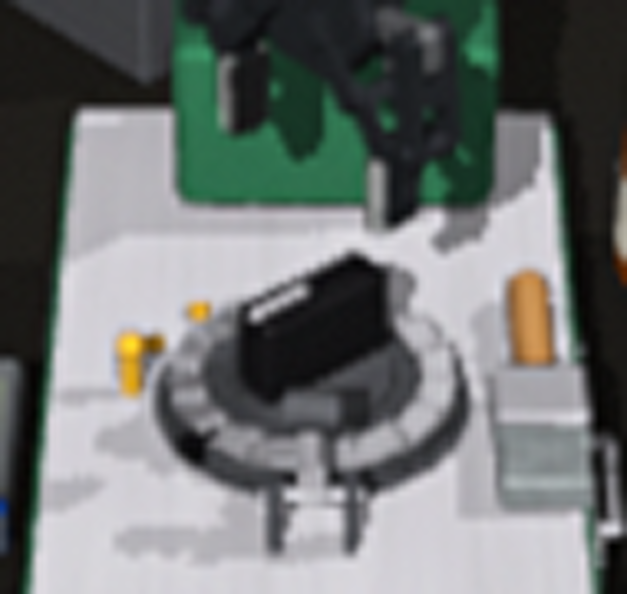

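Call:
{"name": "carry_out", "arguments": {"moves": [[-0.018,0.01,0.3,0,0.6],[-0.018,0.01,0.6,0,0.2],[-0.018,0.01,0.78,0,0.1],[-0.018,0.01,0.78,0,0],[-0.018,0.01,0.78,0,-0.2],[-0.018,0.01,0.78,0,-0.4],[-0.018,0.01,0.78,0,-1],[-0.018,0.01,0.78,0,-1],[-0.018,0.01,0.78,0,-1],[-0.018,0.01,0.78,0,-1],[-0.018,0.01,0.78,0,-1]]}}

```text
clock: 26.65
eef_pos: [0.5858, -0.0698, 0.1452]
tool_rot: [0.354, 0.935, 0.001, 0.001]
ft_force: [-3.5, 4.1, 5.7]
grip_width: 0.0234
```

Run:
```python
from h import *
plan((.586,-.0705,.142,138.5)); print(bot.get_obs()['ft_torque'])
b=imaging.camera('side'); crop(b,225,150,320,240,6.6,'pics/s21.png')
```

```text
t 26.65 p [ 0.5858 -0.0698  0.1452] yaw 138.49 w 0.0234 F [-3.5  4.1  5.7] j [-0.12  0.48  0.06  1.15  0.   -0.97]
   [-0.006 -0.004  0.032] roll -0.0
[ 0.75783961  0.85471758 -0.33895695]
```

View pics/s21.png

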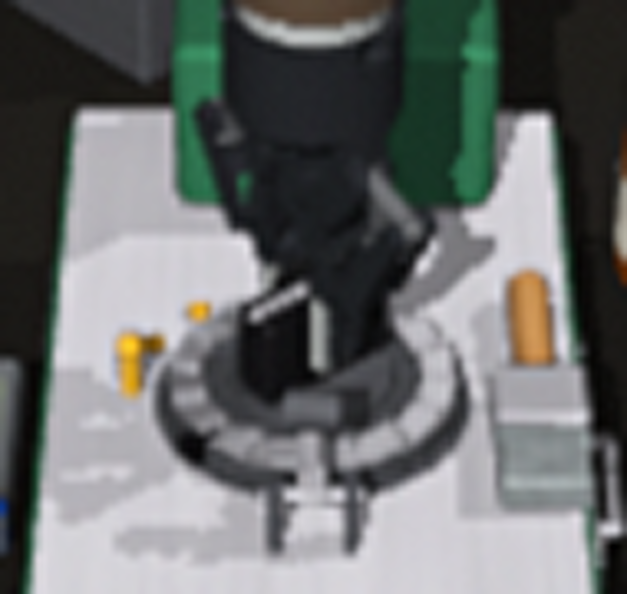

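Call:
{"name": "carry_out", "arguments": {"moves": [[0,0,0,0.03,-1],[0,0,0,0.07,-1],[0,0,0,0.11,-1],[0,0,0,0.15,-1],[0,0,0,0.19,-1],[0,0,0,0.22,-1],[0,0,0,0.245,-1],[0,0,0,0.256,-1],[0,0,0,0.256,-1],[0,0,0,0.256,-1],[0,0,0,0.256,-1],[0,0,0,0.256,-1],[0,0,0,0.256,-1],[0,0,0,0.256,-1],[0,0,0,0.256,-1],[0,0,0,0.256,-1]]}}

```text
clock: 28.3
eef_pos: [0.586, -0.07, 0.1451]
tool_rot: [0.534, 0.846, 0.001, 0.001]
ft_force: [-3.8, 2.5, 5.9]
grip_width: 0.0232
```

Run:
```python
from h import *
plan((.586,-.0705,.142,93)); print(bot.get_obs()['ft_torque'])
b=imaging.camera('side'); crop(b,225,150,320,240,6.6,'pics/s22.png')
```

```text
t 28.30 p [ 0.586  -0.07    0.1451] yaw 115.49 w 0.0232 F [-3.8  2.5  5.9] j [-0.12  0.48  0.06  1.15  0.   -0.56]
   [-0.005 -0.002  0.031] roll 0.25
[ 0.52522002  0.76789049 -0.03673117]
```

View pics/s22.png

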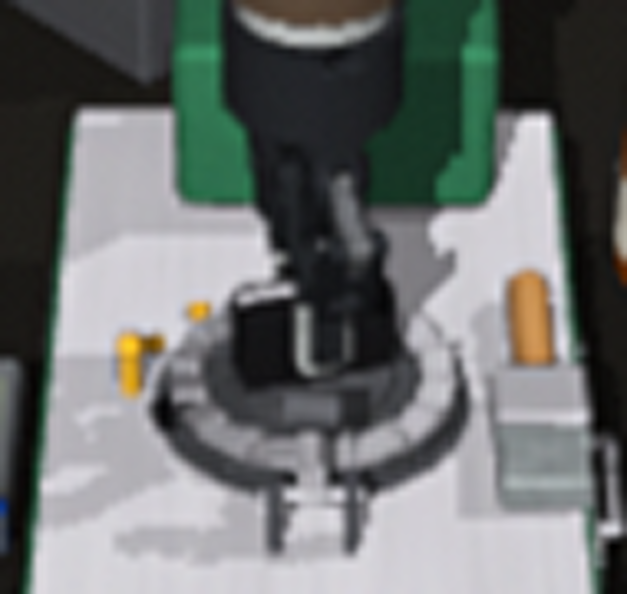

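Call:
{"name": "carry_out", "arguments": {"moves": [[0,0,0,0.03,-1],[0,0,0,0.07,-1],[0,0,0,0.11,-1],[0,0,0,0.15,-1],[0,0,0,0.19,-1],[0,0,0,0.22,-1],[0,0,0,0.24,-1],[0,0,0,0.252,-1],[0,0,0,0.252,-1],[0,0,0,0.252,-1],[0,0,0,0.252,-1],[0,0,0,0.252,-1],[0,0,0,0.252,-1],[0,0,0,0.252,-1],[0,0,0,0.252,-1],[0,0,0,0.252,-1]]}}

```text
clock: 29.95
eef_pos: [0.5861, -0.0703, 0.1452]
tool_rot: [0.69, 0.724, 0.001, 0.001]
ft_force: [-3.7, 1.8, 5.4]
grip_width: 0.0232
```

Run:
```python
from h import *
plan((.586,-.0705,.142,93)); print(bot.get_obs()['ft_torque'])
b=imaging.camera('side'); crop(b,225,150,320,240,6.6,'pics/s23.png')
```

```text
t 29.95 p [ 0.5861 -0.0703  0.1452] yaw 92.80 w 0.0232 F [-3.7  1.8  5.4] j [-0.12  0.48  0.06  1.15  0.   -0.17]
   [-0.002 -0.001  0.032] roll -0.002
[ 0.43473465  0.68048257 -0.09375599]
```

View pics/s23.png

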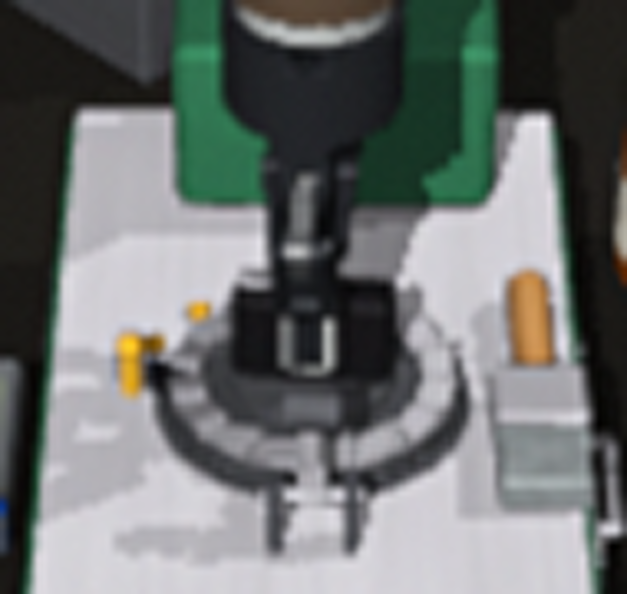

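Call:
{"name": "carry_out", "arguments": {"moves": [[0,0,0,0,-0.4],[0,0,0,0,0],[0,0,0,0,0.5],[0,0,0,0,1],[0,0,0,0,1],[0,0,0,0,1],[0,0,-0.3,0,1],[0,0,-0.6,0,1],[0,0,-0.9,0,1],[0,0,-1,0,1],[0,0,-1,0,1]]}}

```text
clock: 31.1
eef_pos: [0.5867, -0.0706, 0.2451]
tool_rot: [0.69, 0.724, 0.001, 0.002]
ft_force: [0.7, -0.1, -0.1]
grip_width: 0.0858
```

Call:
{"name": "carry_out", "arguments": {"moves": [[0,-0.3,-0.2,0,1],[0,-0.6,-0.3,0,1],[0,-1,-0.3,0,1],[0,-1,-0.3,0,1],[0,-1,-0.3,0,1]]}}

```text
clock: 31.6
eef_pos: [0.4844, -0.0752, 0.2719]
tool_rot: [0.69, 0.724, -0.001, -0.001]
ft_force: [-0.5, 0.6, -0.2]
grip_width: 0.0853
```

Call:
{"name": "carry_out", "arguments": {"moves": [[0,-0.3,0,0,1],[0,-0.6,0,0,1],[0,-1,0,0,1],[0,-1,0,0,1],[0,-1,0,0,1]]}}

```text
clock: 32.1
eef_pos: [0.3865, -0.0802, 0.2731]
tool_rot: [0.69, 0.724, 0.0, 0.0]
ft_force: [0.5, -0.3, 0.1]
grip_width: 0.0855
```

Run:
```python
from h import *
plan((.586,-.0705,.142,93))
b=imaging.camera('side'); crop(b,215,150,335,340,3.1,'pics/s24.png'); cv2.imwrite('pics/s24f.png',b[:,:,::-1])
b=imaging.camera('top'); crop(b,165,140,345,255,4.4,'pics/t24.png'); cv2.imwrite('pics/t24f.png',b[:,:,::-1])
```

```text
t 32.10 p [ 0.3865 -0.0802  0.2731] yaw 92.75 w 0.0855 F [ 0.5 -0.3  0.1] j [-0.2   0.02 -0.21  1.34  0.   -0.25]
   [1.000e-03 1.996e+00 1.313e+00] roll -0.003
```

View pics/s24.png

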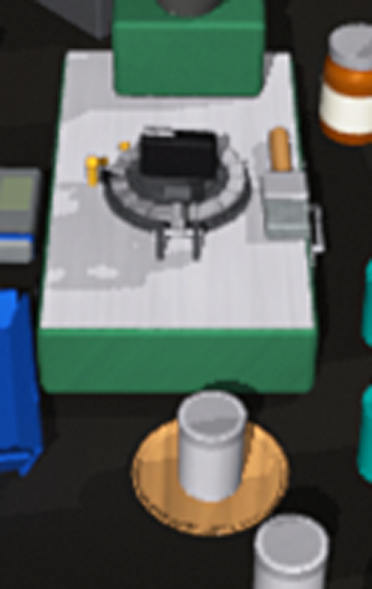

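View pics/t24.png

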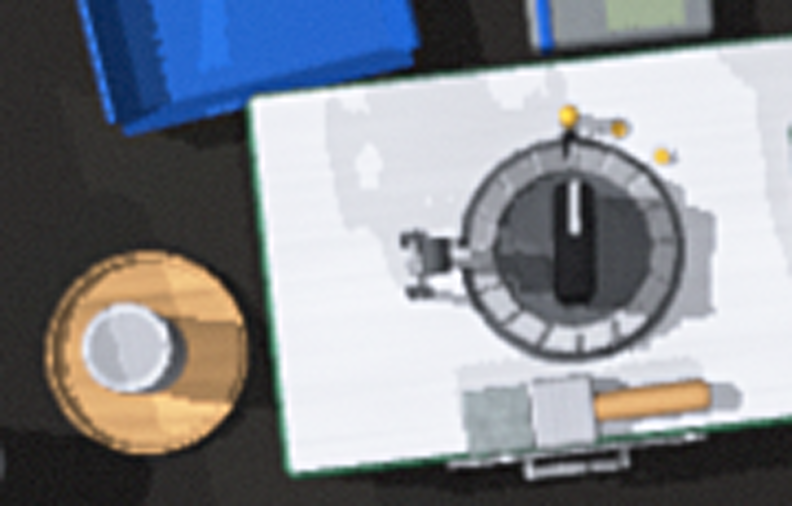

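Run:
```python
from h import *
from scipy.optimize import least_squares
q=np.array([127,347])/4.4+[165,140]-.5; print('tin',plane('top',*q,.079),'dish (.519,.1997)')
print('bar top angle',(lambda w:np.degrees(np.arctan2(w[1],w[0])))(plane('top',165+575/4.4,140+175/4.4,.152)-plane('top',165+575/4.4,140+300/4.4,.152)))
```

```text
tin [0.51920065 0.200329   0.079     ] dish (.519,.1997)
bar top angle 1.276030913792382
```

Run:
```python
from workcell import order,bot
print(bot.get_obs()['clock']); print(order.job_done())
```

```text
32.2
the job is handed in; nothing more can be done
None
```

The grinder's dial is set two clicks from its stop, with its pointer facing the ball-headed marker, and I handed the job in at 32.2 s.

- **Order of work:** I first stood the deck tin in the wooden dish and threw the pawl back. I then turned the dial anticlockwise until its stop pushed back at about 1.9 N m and dropped the pawl in. Last, I made two single clicks of about 22.7° each, pausing roughly 0.8 s at each.
- **Tin:** the last top view puts it within about 1 mm of the dish's middle, and it is standing upright.
- **Dial and pawl:** the pointer lines up with the marker in the last top and side views. The pawl's barrel sits where it was with the pawl down at the start. I judged both clicks from the turn angle and the pictures, and did not test them by pushing back.
- **Disagreements:**
  - The two cameras differed by 2–4 mm in position. I settled this by comparing each target with the gripper in the same picture.
  - A rough reading of the bar's direction from the last top view came out about 1.5° off the expected angle, which I put down to picking the line by eye.
- **Forces:** at the readings I took, the wrist force never went above about 15 N.

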